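Fit the loading tray under the slide dryer and load it

TASK

Set up the slide dryer: tip the blower back by its grip so that it leans on the sloping rest, slide the tray's flat blade squarely under its raised front until the blade's end is about a centimetre from the foot of the rest, and bring the blower back upright so that it stands on the blade. Then load every slide carrier on the bench into a bay of the tray, any bay, one each: nose hooked under the lip, tab end swung down so it lies flat between the stop and the wall. Last of all switch the blower on with its lever, pushed all the way; do not tip over the bottle or the jar, nor let the blower fall over.

Things in the scene. Friction and masses are not known exactly. Their poses are not given: they have to be found in the camera images.
- rest: fixed sloping steel back-rest behind the blower, 84 mm wide. Origin on the bench, mid-width, at the foot line of its sloping front face; x points level and backwards, away from the blower; z up. The face rises from the foot line, leaning back 0.56 rad (32 degrees) from vertical, 116 mm long. The blower tipped back beyond 20 degrees stays leaning on it.
- blower: white upright box-shaped blower, dark grille in front, loose, 0.7 to 0.92 kg: 50 (x, depth) x 64 (y) x 140 mm; centred on top a grey grip fin 36 (x) x 12 (y) mm, z 140 to 178. Origin: centre of the underside; +x to its back, z up. At first it stands with its rear bottom edge 1 mm from the foot line of the rest. Upright on the blade its underside is 3 mm over the bench.
- tray: loose steel tray, 0.25 kg, plate 3 mm thick. Origin: underside, centre of its 120 (x) x 138 (y) mm deck. A flat blade, 3 mm thick, 50 wide, goes on at x = 60 to 110. Upright black handle fin, 28 (x) x 12 (y) mm, z 3 to 45, at x = -108, y = 0. Three bays along x, at y = -46, 0, 46; a lip at the blade end overhangs them, x = 44 to 60, underside z = 15, top 18.
- blade_tip (a point): middle of the free end edge of the tray's blade, underside (tray x = 110 mm); axes as the tray's
- switch (a joint): the blower's rocker lever on a small fixed grey block: 0 is off (lever leaning to the block's -x side), 1.0 rad is on (leaning to its +x side); stays where left
- switch_tip (a point): tip of the switch lever, 80 mm long; pushing it about 80 mm along the block's +x turns it on; stiff enough to stay, light to push
- switch_base: the switch's fixed grey block; its +x axis is the direction in which the lever is pushed to switch on
- stain_jar: amber glass jar, 44 mm across, 60 mm tall, a bystander; origin at the centre of its underside
- reagent: white plastic bottle, 56 mm across, 120 mm tall, a bystander; origin at the centre of its underside
- bay0 (a point): on the floor of tray bay 0, under the lip, where the nose of a seated carrier lies (tray x = 54, y = -46, z = 3 mm). The bay floor is 38 mm wide between ribs 5 mm high, and 112 mm long from a front stop 5 mm high (tray x = -56) to the wall under the lip (x = 56)
- bay1 (a point): on the floor of tray bay 1, under the lip, where the nose of a seated carrier lies (tray x = 54, y = 0, z = 3 mm). The bay floor is 38 mm wide between ribs 5 mm high, and 112 mm long from a front stop 5 mm high (tray x = -56) to the wall under the lip (x = 56)
- bay2 (a point): on the floor of tray bay 2, under the lip, where the nose of a seated carrier lies (tray x = 54, y = 46, z = 3 mm). The bay floor is 38 mm wide between ribs 5 mm high, and 112 mm long from a front stop 5 mm high (tray x = -56) to the wall under the lip (x = 56)
- carrier0: grey plastic slide carrier with a glass slide on it, 45 g, may be absent: flat plate 108 x 32 x 6 mm (x, y, z); an upright grip tab 24 mm long (x), 10 mm thick (y), z = 6 to 40 mm, stands at x = -39 mm, y = 0. Origin at the centre of the underside; +x points to the nose, the end without tab.
- carrier0_nose (a point): middle of the nose edge of carrier0, underside (x = +54 mm)
- carrier0_tail (a point): middle of the tail edge of carrier0, underside (x = -54 mm)
- carrier1: grey plastic slide carrier with a glass slide on it, 45 g, may be absent: flat plate 108 x 32 x 6 mm (x, y, z); an upright grip tab 24 mm long (x), 10 mm thick (y), z = 6 to 40 mm, stands at x = -39 mm, y = 0. Origin at the centre of the underside; +x points to the nose, the end without tab.
- carrier1_nose (a point): middle of the nose edge of carrier1, underside (x = +54 mm)
- carrier1_tail (a point): middle of the tail edge of carrier1, underside (x = -54 mm)
- carrier2: grey plastic slide carrier with a glass slide on it, 45 g, may be absent: flat plate 108 x 32 x 6 mm (x, y, z); an upright grip tab 24 mm long (x), 10 mm thick (y), z = 6 to 40 mm, stands at x = -39 mm, y = 0. Origin at the centre of the underside; +x points to the nose, the end without tab.
- carrier2_nose (a point): middle of the nose edge of carrier2, underside (x = +54 mm)
- carrier2_tail (a point): middle of the tail edge of carrier2, underside (x = -54 mm)
Mind the look-alikes: they are no part of the job. Leave any pink or yellow look-alike of the carrier1 alone.

How it is judged (in metres and radians):
On the way, in this order (a step that is already met when the one before it is completed fails the run):
1. the blower is tipped back against the rest (angle between blower's own z axis and vertical between 0.45 and 0.7 rad), for 0.2 s.
2. with the blower still leaning back, the blade is under its raised front (angle between blower's own z axis and vertical above 0.4 rad and x of blade_tip in the frame of rest between -0.021 and 0.006 m and y of blade_tip in the frame of rest between -0.014 and 0.014 m and z of blade_tip in the frame of rest below 0.008 m and angle between tray's own z axis and vertical below 0.06 rad), for 0.2 s.
3. the blower stands upright on the blade (angle between blower's own z axis and vertical below 0.08 rad and contact force between blower and tray above 2 N and x of blower in the frame of rest between -0.045 and -0.01 m and y of blower in the frame of rest between -0.02 and 0.02 m and x of blade_tip in the frame of rest between -0.021 and 0.006 m and y of blade_tip in the frame of rest between -0.014 and 0.014 m and z of blade_tip in the frame of rest below 0.008 m and angle between tray's own z axis and vertical below 0.06 rad), for 0.2 s.
4. every carrier lies flat in a bay, nose under the lip ((distance between carrier0_nose and bay0 below 0.006 m or distance between carrier0_nose and bay1 below 0.006 m or distance between carrier0_nose and bay2 below 0.006 m) and z of each of carrier0_tail, carrier1_tail, carrier2_tail in the frame of tray below 0.0065 m and linear speed of each of carrier0, carrier1, carrier2 below 0.02 m/s and (distance between carrier1_nose and bay0 below 0.006 m or distance between carrier1_nose and bay1 below 0.006 m or distance between carrier1_nose and bay2 below 0.006 m) and (distance between carrier2_nose and bay0 below 0.006 m or distance between carrier2_nose and bay1 below 0.006 m or distance between carrier2_nose and bay2 below 0.006 m)), for 0.3 s.
5. the switch is on (value of joint switch above 0.85 rad), for 0.1 s.
At the end, for the whole second after the job is handed in: Blower upright (0.08 rad) with its weight on the blade; blade tip within 21 mm of the foot line of the rest and 14 mm of its middle, tray flat; every carrier present still in a bay, nose within 6 mm of the mark under the lip, tail within 3.5 mm of the floor; switch beyond 0.85 rad (all of step 3 and all of step 4 and value of joint switch above 0.85 rad and linear speed of blower below 0.02 m/s); the robot touches nothing.
It fails at once if the blower falls over (angle between blower's own z axis and vertical above 1 rad).
It fails at once if the stain jar is tipped over (angle between stain_jar's own z axis and vertical above 0.6 rad).
It fails at once if the reagent bottle is tipped over (angle between reagent's own z axis and vertical above 0.6 rad).
Of carrier0, carrier1, carrier2 only 2 to 3 are there at a start; the rules pass over those that are not, and their reading is None.
At some moment in a run one of carrier0, carrier1, carrier2 may be knocked a few centimetres aside while the robot is not near it.
Once in a run the grip may slacken for a moment while it holds something.
It also fails if it takes over 210 s, if anything falls off the work surface, if the arm or the gripper's body presses on something with over 40 N, if the wrist force passes 120 N, or if a joint passes its speed limit or range.

ROBOT

A 6-joint arm with a two-finger parallel gripper is mounted at the origin on the work surface. World frame = base frame: x ahead of the robot, y to its left, z up, the work surface at z = 0. Lengths are in mm, angles in degrees, forces in N, time in s.
With the tool pointing down it reaches from about 350 to 850 mm from the base axis. Payload 8.1 kg.
Tool frame: the origin (TCP) lies on the centre line of the jaws, within the pads' length; the fingertips stand 17 mm ahead of it and the grasp point (between the pads) lies 2 mm behind it (arm.finger_overhang is the distance from the TCP to the fingertips, in mm); z points along the fingers, y is the direction in which the jaws open and shut (so a half turn about z gives the same grasp; the last joint's range is limited). The gripper opens to 85 mm and grips with 20 to 120 N. Pads are 22 mm wide; open, the fingers measure 114 mm over their backs; the gripper's body (76 mm by 85 mm) begins 54 mm behind the grasp point. The pads swing forward as they close: fully open they stand 13 mm farther back than shut.
Start: joints at [-75.252, 7.471, 85.268, -0, 87.261, -4.893], TCP at [201.695, -565.088, 248.292] pointing down, gripper open.
Joint ranges: [-169.43, 169.43], [-51.17, 129.36], [1.28, 143.12], [-76.62, 256.62], [0, 156.53], [-152.29, 152.29]. Speed limits (degrees/s): [136.94, 136.94, 159.86, 180, 180, 180].

INTERFACE

Orientations are given as a 3x3 rotation matrix whose columns are the frame's x, y, z axes.
In Python, from bench import arm gives the robot as it stands. The module is installed in compiled form; this text tells all that it offers.
- The arm moves only by the tool drive_tool, never from a script. Its argument "plan" is a list of rows, each an object of numbers: "dx", "dy", "dz": the shift along the tool's x, y, z in units of 25 mm (1.0 is 25 mm); "twist": the turn about the tool's z in units of 6 degrees (1.0 is 6 degrees). A call has 1 to 20 rows; each row shifts and turns the commanded pose from where the row before left it, along the tool's axes as they then stand; what a row does not reach is not made up. A row lasts 1/12 s, in which the tool goes at most 41.7 mm and 7.16 degrees, less where a joint would pass 70% of its speed; a pose out of reach is approached as far as the arm can. A call is refused whole if a number of a shift passes 1 or a number of a turn 1, either way. A call with a gripper value outside its range is refused whole. "jaw" is the finger opening in mm, from 0 to 85.4, set as the call begins (left out, the last holds). The fingers move at their own pace and stop on an object; "grip_force" is the grip in N (left out, the last holds). Time passes only in rows, so rows that do not move let the fingers close. It gives the time, the measured TCP pose, the force and the opening at its end, in the units of the state.
- arm.state(): the state, without advancing time (a new reading comes with each control period).
- arm.get_image(name): name is "scene" or "side" or "wrist"; returns (picture, depth): 480x640x3 uint8, blue, green, red; 480x640 float32, mm along the optical axis (not along the pixel's ray), 0 where there is no reading.
- arm.camera_info(name): a dict with "intrinsics" (3x3 intrinsics, pixels), "xyz" and "attitude" of the camera in the world; the wrist camera has in their place "mount" (4x4, takes a point from camera to tool coordinates, whose origin is the TCP and whose axes are the flange's). Camera axes: x right, y up, looking along -z (the intrinsics and any distortion apply to the point x, -y, -z); pixel columns grow to the right and rows downward; lengths in mm; the calibration is good to about 2 mm. A picture is of the moment at which its call begins: read the wrist's pose just before it. camera_info takes no time and is no camera call.
- arm.job_done(): hands the job in, once; it reports no verdict.
The state is a dict: "time_s": time; "qpos": joint angles; "joint_vel": joint speeds; "joint_efforts": joint torques, N m; "ee_pos": TCP position; "tcp_rot": TCP orientation; "force": force on the tool from outside, world axes, zero at the start; "torque": the same for the moment, N m; "width": finger opening in mm.
Only numpy, scipy, OpenCV 4.12 (cv2) and the standard library are available. Lean on these libraries where they do the work, as an engineer would, in place of code of your own. Each camera call takes 0.05 s, during which the arm holds its last target.

## Working session

There is one attempt and no reset: what is moved stays moved. The work goes in short steps, Python scripts to look and compute and a tool call to move; the robot and the scene stay as the last step left them, time stands still between calls to the robot, and variables do not carry over. Pictures are saved under pics/ and viewed, and the job is handed in when it is done.

Besides the shell and the picture viewer there is one more tool, called by a JSON object that holds its "name" and its "arguments". drive_tool: Moves the arm, as the interface text tells. Its arguments: {"type":"object","properties":{"plan":{"type":"array","items":{"type":"object","properties":{"dx":{"type":"number"},"dy":{"type":"number"},"dz":{"type":"number"},"twist":{"type":"number"}}}},"jaw":{"type":"number"},"grip_force":{"type":"number"}},"required":["plan"]}

```bash
mkdir -p pics
cat > h.py <<'E'
import numpy as np, cv2
from bench import arm
def grab(n,save=None):
    s=arm.state(); im,d=arm.get_image(n)
    if save: cv2.imwrite('pics/'+save+'.png',im)
    return s,im,d
E
python3 - <<'E'
from h import *
s=arm.state(); print({k:np.round(v,2).tolist() for k,v in s.items()})
for n in ['scene','side','wrist']:
    print(n,{k:(np.round(v,4).tolist() if not isinstance(v,(str,dict)) else v) for k,v in arm.camera_info(n).items()})
    s,im,d=grab(n,'a_'+n); np.savez('a_'+n,im=im,d=d)
print(arm.finger_overhang)
E
```

```text
{'time_s': 0.0, 'qpos': [-75.25, 7.52, 85.33, 0.0, 87.26, -4.89], 'joint_vel': [0.02, 0.03, -0.05, 0.02, -0.01, -0.06], 'joint_efforts': [0.0, -56.94, -50.06, -0.0, 0.01, 0.0], 'ee_pos': [201.56, -564.6, 247.23], 'tcp_rot': [[0.94, 0.34, -0.0], [0.34, -0.94, 0.0], [0.0, -0.0, -1.0]], 'force': [-0.03, -0.14, -0.69], 'torque': [-0.0, -0.06, -0.01], 'width': 85.21}
scene {'intrinsics': [[439.1713, 0.0, 313.3408], [0.0, 439.1713, 236.5001], [0.0, 0.0, 1.0]], 'xyz': [1227.0932, -579.0968, 855.2252], 'attitude': [[0.559, -0.56, 0.6115], [0.8291, 0.3894, -0.4013], [-0.0134, 0.7313, 0.6819]]}
side {'intrinsics': [[494.6061, 0.0, 322.2173], [0.0, 494.6061, 232.463], [0.0, 0.0, 1.0]], 'xyz': [90.086, 814.4264, 934.3461], 'attitude': [[-0.9017, 0.2811, -0.3285], [-0.4321, -0.5629, 0.7046], [0.0131, 0.7772, 0.6291]]}
wrist {'intrinsics': [[339.2908, 0.0, 316.3543], [0.0, 339.2908, 237.0296], [0.0, 0.0, 1.0]], 'mount': [[-0.0001, 0.9478, 0.319, 82.288], [1.0, -0.0004, 0.0014, 0.5025], [0.0014, 0.319, -0.9478, -125.6508], [0.0, 0.0, 0.0, 1.0]]}
17.0
```

View pics/a_scene.png

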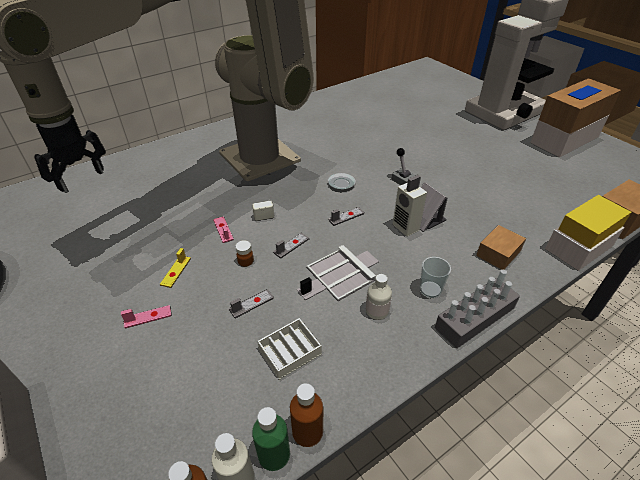

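View pics/a_side.png

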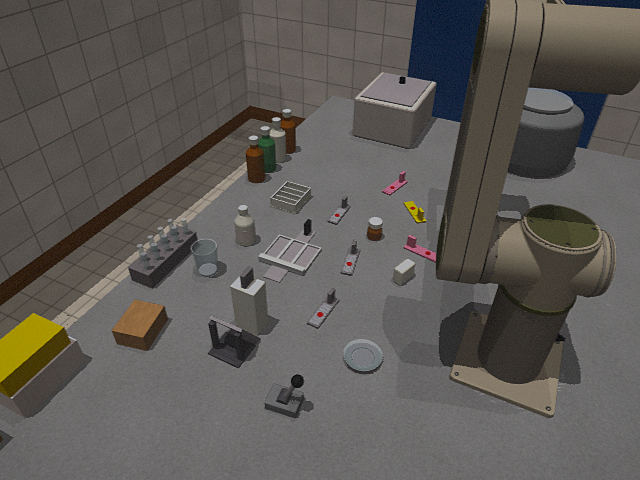

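View pics/a_wrist.png

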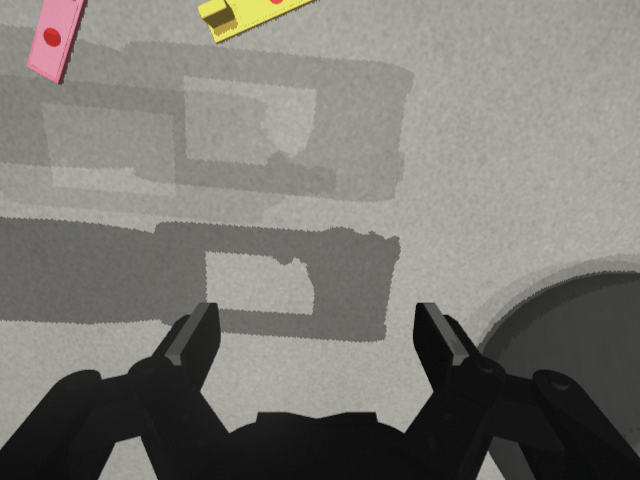

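The scene view shows three grey carriers at (347,216), (291,245) and (251,303). The tray is at (342,272), the blower at (408,210), the rest at (432,205), the switch at (403,165), the jar at (245,253) and the bottle at (378,300). The look-alikes are pink at (224,229) and (146,316), and yellow at (176,268). Next I'll build a top-down map from the depth data.

```bash
cat >> h.py <<'E'
def cloud(n,im,d,s=None):
    ci=arm.camera_info(n); K=np.array(ci['intrinsics'])
    v,u=np.mgrid[0:480,0:640]; 
    pc=np.stack([(u-K[0,2])/K[0,0]*d,-(v-K[1,2])/K[1,1]*d,-d],-1)
    if n=='wrist':
        M=np.array(ci['mount']); p=pc@M[:3,:3].T+M[:3,3]
        R=np.array(s['tcp_rot']); return p@R.T+np.array(s['ee_pos'])
    return pc@np.array(ci['attitude']).T+np.array(ci['xyz'])
def ortho(P,im,d,x0,x1,y0,y1,res,zmax=250):
    # rows: x decreasing downwards; cols: y decreasing to the right
    W=int((y1-y0)/res);H=int((x1-x0)/res)
    m=(d>0)&(P[...,2]<zmax)&(P[...,2]>-20)&(P[...,0]>x0)&(P[...,0]<x1)&(P[...,1]>y0)&(P[...,1]<y1)
    p=P[m];c=im[m]; o=np.argsort(p[:,2]);p=p[o];c=c[o]
    r=((x1-p[:,0])/res).astype(int).clip(0,H-1);q=((y1-p[:,1])/res).astype(int).clip(0,W-1)
    out=np.zeros((H,W,3),np.uint8);z=np.full((H,W),np.nan)
    out[r,q]=c;z[r,q]=p[:,2]
    return out,z
E
python3 - <<'E'
from h import *
for n in ['scene','side']:
    f=np.load(f'a_{n}.npz');P=cloud(n,f['im'],f['d'])
    o,z=ortho(P,f['im'],f['d'],250,950,-450,450,1.25)
    print(n,np.nanmedian(z))
    for y in range(-400,450,100): cv2.putText(o,str(y),(int((450-y)/1.25),10),0,.35,(0,255,0))
    for x in range(300,950,100): cv2.putText(o,str(x),(0,int((950-x)/1.25)),0,.35,(0,255,0))
    cv2.imwrite(f'pics/o_{n}.png',o)
E
```

```text
scene 0.029497058946844845
side 2.4832654499987257
```

View pics/o_scene.png

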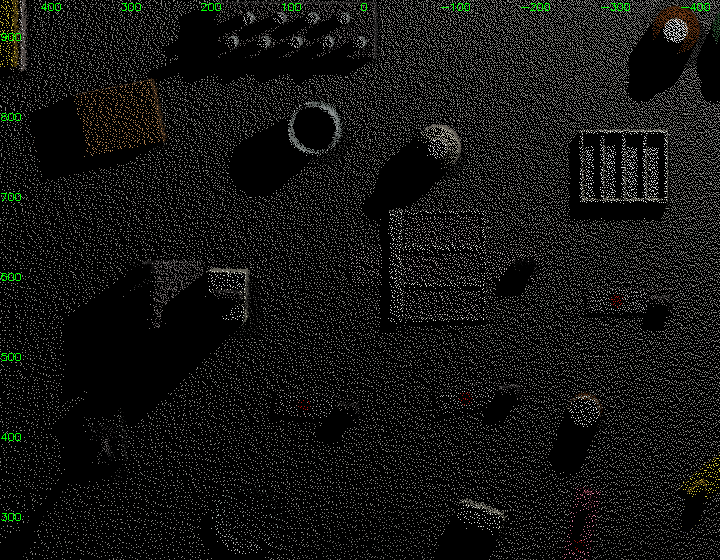

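View pics/o_side.png

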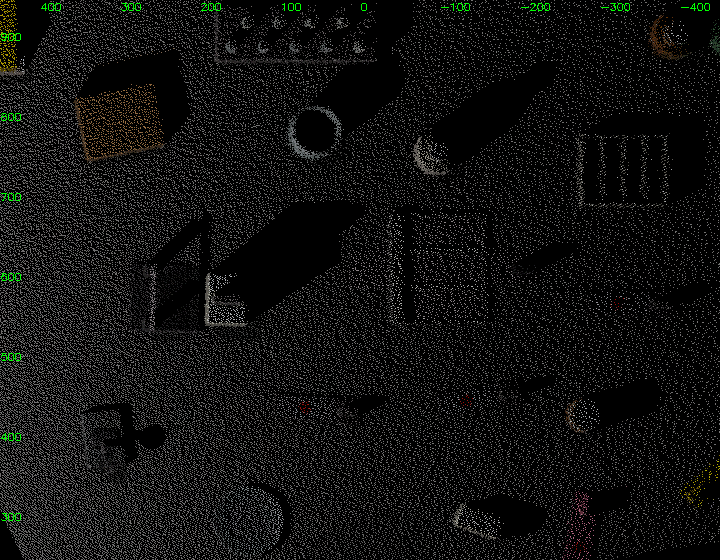

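The layout is nearly aligned with the world axes. I'll square up the tool yaw and go up for a closer overhead look.

{"name": "drive_tool", "arguments": {"plan": [{"twist":0.83,"dz":-0.5},{"twist":0.83,"dz":-0.5},{"twist":0.83,"dz":-0.5},{"twist":0.83,"dz":-0.5},{"dx":0.7,"dy":-0.9},{"dx":0.7,"dy":-0.9},{"dx":0.7,"dy":-0.9},{"dx":0.7,"dy":-0.9},{"dx":0.7,"dy":-0.9},{"dx":0.7,"dy":-0.9},{"dx":0.7,"dy":-0.9},{"dx":0.7,"dy":-0.9},{"dx":0.7,"dy":-0.9},{"dx":0.7,"dy":-0.9},{"dx":0.7,"dy":-0.9},{"dx":0.7,"dy":-0.9},{"dx":0.7,"dy":-0.9},{"dx":0.7,"dy":-0.9},{"dx":0.7,"dy":-0.9},{"dx":0.7,"dy":-0.9}]}}

```text
invalid input at $.plan[0]: expected keys dx, dy, dz, twist
```

{"name": "drive_tool", "arguments": {"plan": [{"dx":0.7,"dy":-0.9},{"dx":0.7,"dy":-0.9},{"dx":0.7,"dy":-0.9},{"dx":0.7,"dy":-0.9},{"dx":0.7,"dy":-0.9},{"dx":0.7,"dy":-0.9},{"dx":0.7,"dy":-0.9},{"dx":0.7,"dy":-0.9},{"dx":0.7,"dy":-0.9},{"dx":0.5,"dy":-0.9},{},{},{}]}}

```text
invalid input at $.plan[0]: expected keys dx, dy, dz, twist
```

Run:
```python
from h import *
s,im,d=grab('wrist','w1'); np.savez('w1',im=im,d=d,p=s['ee_pos'],R=s['tcp_rot'])
print(s['ee_pos'],np.round(s['tcp_rot'],4),s['time_s'],s['qpos'])
```

```text
[ 201.59682035 -564.7051504   247.47483467] [[ 9.418e-01  3.362e-01 -4.000e-04]
 [ 3.362e-01 -9.418e-01  1.400e-03]
 [ 1.000e-04 -1.400e-03 -1.000e+00]] 0.15 [-7.52521058e+01  7.50712308e+00  8.53139216e+01  5.14825962e-05
  8.72612308e+01 -4.89526745e+00]
```

View pics/w1.png

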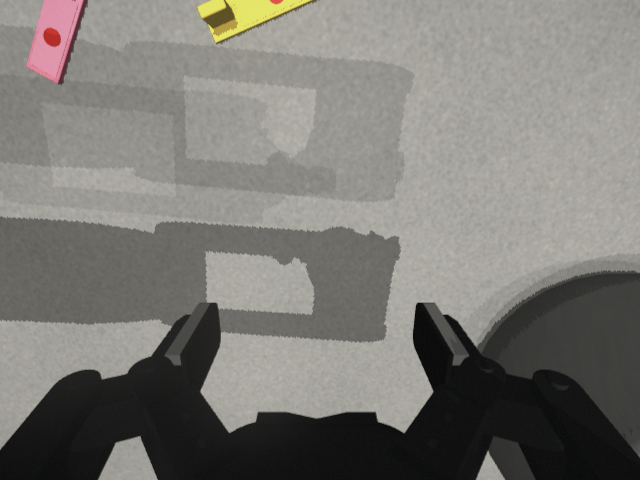

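Every row needs all four keys, so both moves were refused and this picture still shows the start view. I'll send them again with full rows.

{"name": "drive_tool", "arguments": {"plan": [{"dx":0,"dy":0,"twist":0.82,"dz":-0.5},{"dx":0,"dy":0,"twist":0.82,"dz":-0.5},{"dx":0,"dy":0,"twist":0.82,"dz":-0.5},{"dx":0,"dy":0,"twist":0.82,"dz":-0.5},{"dx":0.7,"dy":-0.9,"dz":0,"twist":0},{"dx":0.7,"dy":-0.9,"dz":0,"twist":0},{"dx":0.7,"dy":-0.9,"dz":0,"twist":0},{"dx":0.7,"dy":-0.9,"dz":0,"twist":0},{"dx":0.7,"dy":-0.9,"dz":0,"twist":0},{"dx":0.7,"dy":-0.9,"dz":0,"twist":0},{"dx":0.7,"dy":-0.9,"dz":0,"twist":0},{"dx":0.7,"dy":-0.9,"dz":0,"twist":0},{"dx":0.7,"dy":-0.9,"dz":0,"twist":0},{"dx":0.7,"dy":-0.9,"dz":0,"twist":0},{"dx":0.7,"dy":-0.9,"dz":0,"twist":0},{"dx":0.7,"dy":-0.9,"dz":0,"twist":0},{"dx":0.7,"dy":-0.9,"dz":0,"twist":0},{"dx":0.7,"dy":-0.9,"dz":0,"twist":0},{"dx":0.7,"dy":-0.9,"dz":0,"twist":0},{"dx":0.7,"dy":-0.9,"dz":0,"twist":0}]}}

```text
time_s: 1.87
ee_pos: [482.5, -203.9, 298.2]
tcp_rot: [[1.0, -0.001, -0.0], [-0.001, -1.0, 0.0], [-0.0, -0.0, -1.0]]
force: [0.2, -0.2, 0.6]
width: 85.8
```

{"name": "drive_tool", "arguments": {"plan": [{"dx":0.7,"dy":-0.9,"dz":0,"twist":0},{"dx":0.7,"dy":-0.9,"dz":0,"twist":0},{"dx":0.7,"dy":-0.9,"dz":0,"twist":0},{"dx":0.7,"dy":-0.9,"dz":0,"twist":0},{"dx":0.7,"dy":-0.9,"dz":0,"twist":0},{"dx":0.7,"dy":-0.9,"dz":0,"twist":0},{"dx":0.7,"dy":-0.9,"dz":0,"twist":0},{"dx":0.7,"dy":-0.9,"dz":0,"twist":0},{"dx":0.7,"dy":-0.9,"dz":0,"twist":0},{"dx":0.5,"dy":-0.9,"dz":0,"twist":0},{"dx":0,"dy":0,"dz":0,"twist":0},{"dx":0,"dy":0,"dz":0,"twist":0},{"dx":0,"dy":0,"dz":0,"twist":0}]}}

```text
time_s: 2.95
ee_pos: [651.8, 19.4, 297.9]
tcp_rot: [[1.0, -0.0, -0.001], [-0.0, -1.0, -0.0], [-0.001, 0.0, -1.0]]
force: [0.2, -0.5, 0.2]
width: 85.6
```

Run:
```python
from h import *
s,im,d=grab('wrist','w2'); np.savez('w2',im=im,d=d,p=s['ee_pos'],R=s['tcp_rot'])
print(s['ee_pos'],np.round(s['tcp_rot'],4),s['time_s'],s['qpos'])
```

```text
[651.8475028   19.41425557 297.86917049] [[ 1.e+00 -3.e-04 -9.e-04]
 [-3.e-04 -1.e+00 -4.e-04]
 [-9.e-04  4.e-04 -1.e+00]] 2.95 [-2.78413703e+00  1.48150548e+01  7.18456638e+01 -2.41461341e-02
  9.33874214e+01  8.72314829e+01]
```

View pics/w2.png

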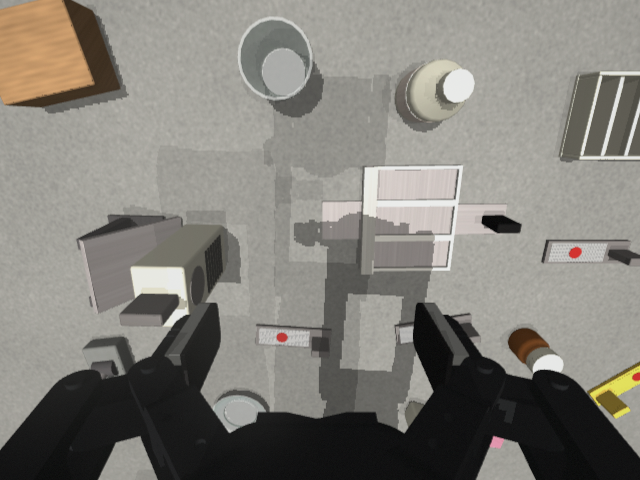

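The overhead view shows the tray with its blade end at (322,217) and handle at (500,223). The blower is at (180,260), the rest foot plate at (130,270), the switch at (107,355), the bottle at (440,90) and the jar at (535,350). The carriers are at (290,338), (437,328) and (592,252). I'll rectify this onto the bench plane.

```bash
cat >> h.py <<'E'
def proj(P,n,s):
    ci=arm.camera_info(n);K=np.array(ci['intrinsics']);P=np.atleast_2d(P).astype(float)
    if n=='wrist':
        M=np.array(ci['mount']);R=np.array(s['tcp_rot']); A=R@M[:3,:3]; t=R@M[:3,3]+np.array(s['ee_pos'])
    else: A=np.array(ci['attitude']);t=np.array(ci['xyz'])
    c=(P-t)@A; return np.stack([K[0,0]*c[:,0]/-c[:,2]+K[0,2],K[1,1]*-c[:,1]/-c[:,2]+K[1,2]],1)
def ray(uv,z,n,s):
    ci=arm.camera_info(n);K=np.array(ci['intrinsics'])
    if n=='wrist':
        M=np.array(ci['mount']);R=np.array(s['tcp_rot']); A=R@M[:3,:3]; t=R@M[:3,3]+np.array(s['ee_pos'])
    else: A=np.array(ci['attitude']);t=np.array(ci['xyz'])
    uv=np.atleast_2d(uv).astype(float)
    c=np.stack([(uv[:,0]-K[0,2])/K[0,0],-(uv[:,1]-K[1,2])/K[1,1],-np.ones(len(uv))],1)@A.T
    return t+c*((z-t[2])/c[:,2])[:,None]
def warp(im,n,s,z,x0,x1,y0,y1,res,name):
    W=int((y1-y0)/res);H=int((x1-x0)/res)
    w=np.array([[x1,y1,z],[x1,y0,z],[x0,y0,z],[x0,y1,z]])
    Hm=cv2.getPerspectiveTransform(proj(w,n,s).astype(np.float32),np.float32([[0,0],[W,0],[W,H],[0,H]]))
    o=cv2.warpPerspective(im,Hm,(W,H))
    st=20 if (x1-x0)<=350 else 50
    for y in range(int(np.ceil(y0/st)*st),int(y1),st):
        q=int((y1-y)/res);cv2.line(o,(q,0),(q,4),(0,255,0));cv2.putText(o,str(y),(q-10,14),0,.32,(0,200,0))
    for x in range(int(np.ceil(x0/st)*st),int(x1),st):
        q=int((x1-x)/res);cv2.line(o,(0,q),(4,q),(0,255,0));cv2.putText(o,str(x),(6,q+4),0,.32,(0,200,0))
    cv2.imwrite('pics/'+name+'.png',o); return o
E
python3 - <<'E'
from h import *
f=np.load('w2.npz');s=dict(ee_pos=f['p'],tcp_rot=f['R'])
warp(f['im'],'wrist',s,3,500,720,-250,70,.42,'t1')
warp(f['im'],'wrist',s,0,480,680,60,320,.4,'b1')
P=cloud('wrist',f['im'],f['d'],s)
for uv in [(300,140),(560,300),(190,180),(240,320)]: print(uv,P[uv[1],uv[0]])
E
```

```text
(300, 140) [714.37518827  39.00336387   1.26763327]
(560, 300) [ 497.4834806  -323.3110764    -0.69040789]
(190, 180) [6.66391977e+02 1.76891956e+02 2.61812433e-01]
(240, 320) [4.65584785e+02 1.29136056e+02 1.64750725e-01]
```

View pics/t1.png

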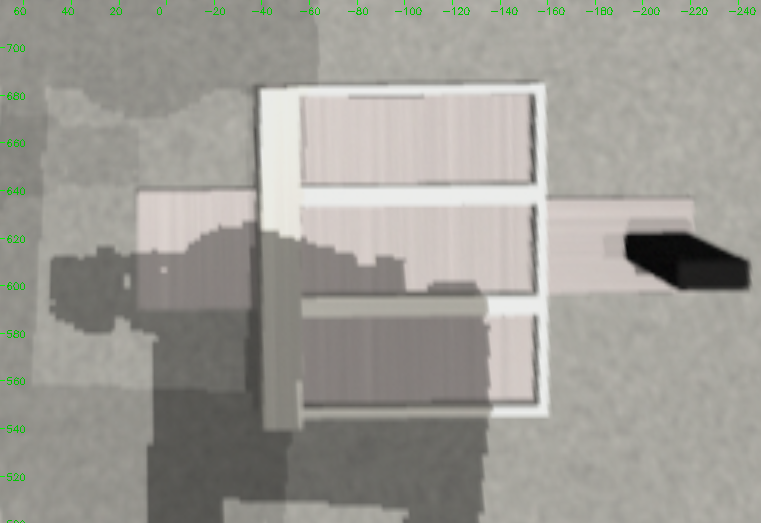

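View pics/b1.png

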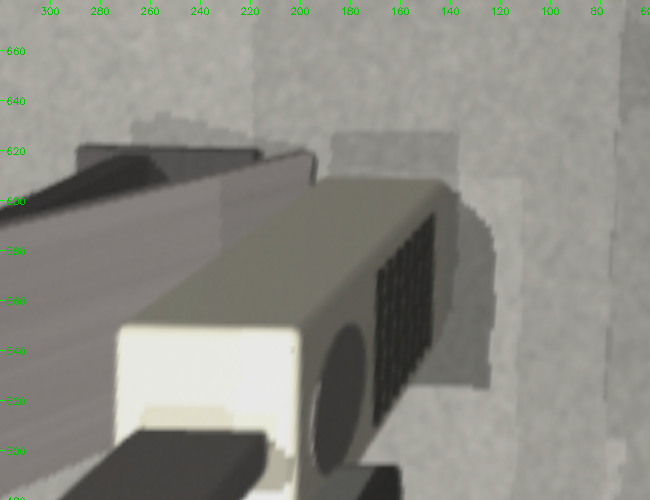

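Run:
```python
from h import *
f=np.load('w2.npz');s=dict(ee_pos=f['p'],tcp_rot=f['R'])
Cs={'wrist':cloud('wrist',f['im'],f['d'],s)}
for n in ['scene','side']:
    g=np.load(f'a_{n}.npz');Cs[n]=cloud(n,g['im'],g['d'])
def st(P,m,t):
    p=P[m]
    if len(p)>10: print(t,len(p),np.round(np.percentile(p,[1,50,99],axis=0),1).tolist(), 'rect',[np.round(q,1) for q in cv2.minAreaRect(p[:,:2].astype(np.float32))])
for n,P in Cs.items():
    b=(P[...,0]>500)&(P[...,0]<640)&(P[...,1]>100)&(P[...,1]<240)
    st(P,b&(abs(P[...,2]-140)<4),n+' top')
    st(P,b&(P[...,2]>150)&(P[...,2]<200),n+' fin')
    st(P,b&(P[...,2]>174)&(P[...,2]<200),n+' fintop')
    for zz in (10,40,70,95):
        r=(P[...,0]>500)&(P[...,0]<660)&(P[...,1]>185)&(P[...,1]<340)&(abs(P[...,2]-zz)<3)
        st(P,r,n+' rest%d'%zz)
```

```text
wrist top 1999 [[549.8, 140.7, 136.5], [593.2, 159.6, 140.4], [610.2, 188.9, 143.2]] rect [array([578.9, 165.4]), array([50., 63.]), np.float64(88.9)]
wrist fin 1335 [[572.7, 147.6, 150.6], [583.2, 162.8, 172.8], [584.8, 182.5, 179.5]] rect [array([578.4, 165.5]), array([36.5, 13.5]), np.float64(89.0)]
wrist fintop 623 [[572.4, 148.0, 174.3], [579.6, 164.7, 178.1], [584.7, 182.7, 179.7]] rect [array([578.2, 165.6]), array([36.2, 13.1]), np.float64(88.2)]
wrist rest10 130 [[603.5, 185.8, 7.0], [615.0, 199.1, 9.6], [620.6, 283.8, 12.9]] rect [array([614.7, 234.8]), array([100. ,  17.8]), np.float64(84.3)]
wrist rest40 186 [[589.5, 185.8, 37.1], [609.7, 216.9, 40.1], [620.6, 266.8, 42.9]] rect [array([609. , 229.1]), array([82.7, 30.9]), np.float64(71.0)]
wrist rest70 483 [[538.3, 223.5, 67.1], [585.3, 235.6, 70.0], [621.0, 265.3, 72.9]] rect [array([594.5, 241.2]), array([74.6, 89.3]), np.float64(55.7)]
wrist rest95 559 [[538.7, 188.3, 92.0], [584.4, 251.3, 95.1], [621.4, 258.5, 98.0]] rect [array([593.4, 244.3]), array([ 64.6, 103.7]), np.float64(47.9)]
scene top 196 [[550.3, 140.1, 1
[... 1382 characters left out ...]
, 179.3], [581.6, 186.1, 182.8]] rect [array([575.3, 167.2]), array([41. , 12.7]), np.float64(88.5)]
side rest10 356 [[534.9, 189.3, 7.0], [578.0, 254.8, 8.2], [617.0, 288.1, 12.7]] rect [array([593.1, 239. ]), array([121.6, 103.7]), np.float64(2.2)]
side rest40 70 [[534.5, 188.0, 37.0], [572.0, 192.3, 40.2], [616.5, 271.5, 42.9]] rect [array([575.6, 229.3]), array([83.5, 83.3]), np.float64(89.0)]
side rest70 73 [[534.9, 187.5, 67.1], [562.4, 192.8, 70.3], [615.2, 271.8, 73.0]] rect [array([574.8, 228.3]), array([87. , 81.3]), np.float64(88.6)]
side rest95 72 [[535.0, 187.5, 92.0], [567.4, 192.1, 94.2], [615.8, 270.1, 97.9]] rect [array([575.6, 228.3]), array([83.8, 82.5]), np.float64(89.8)]
```

Measurements: blower at (578.5, 165.7); rest foot line at y ≈ 191.7, mid-width x ≈ 579.5; tray yaw ≈ 0 with its blade tip at (615.5, 12) and handle at (616.5, -205.5). I'll cage the fin with one finger in front and one behind it, then tip the blower back.

{"name": "drive_tool", "arguments": {"plan": [{"dx":-0.49,"dy":-0.975,"dz":0,"twist":0},{"dx":-0.49,"dy":-0.975,"dz":0,"twist":0},{"dx":-0.49,"dy":-0.975,"dz":0,"twist":0},{"dx":-0.49,"dy":-0.975,"dz":0,"twist":0},{"dx":-0.49,"dy":-0.975,"dz":0,"twist":0},{"dx":-0.49,"dy":-0.975,"dz":0,"twist":0},{"dx":0,"dy":0,"dz":0,"twist":0},{"dx":0,"dy":0,"dz":0,"twist":0},{"dx":0,"dy":0,"dz":0.75,"twist":0},{"dx":0,"dy":0,"dz":0.75,"twist":0},{"dx":0,"dy":0,"dz":0.75,"twist":0},{"dx":0,"dy":0,"dz":0.75,"twist":0},{"dx":0,"dy":0,"dz":0.75,"twist":0},{"dx":0,"dy":0,"dz":0.75,"twist":0},{"dx":0,"dy":0,"dz":0.7,"twist":0},{"dx":0,"dy":0,"dz":0,"twist":0},{"dx":0,"dy":0,"dz":0,"twist":0}], "jaw": 56}}

```text
time_s: 4.42
ee_pos: [578.2, 164.2, 167.4]
tcp_rot: [[1.0, -0.002, -0.002], [-0.002, -1.0, -0.001], [-0.002, 0.001, -1.0]]
force: [1.2, 0.3, 0.2]
width: 55.7
```

Run:
```python
from h import *
a=grab('side')[1][240:400,170:330];b=grab('scene')[1][130:270,340:480];
o=np.hstack([cv2.resize(a,(480,480)),cv2.resize(b,(320,480))][:1]+[cv2.resize(b,(320,480))])
cv2.imwrite('pics/c1.png',o)
```

```text
(no output)
```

View pics/c1.png

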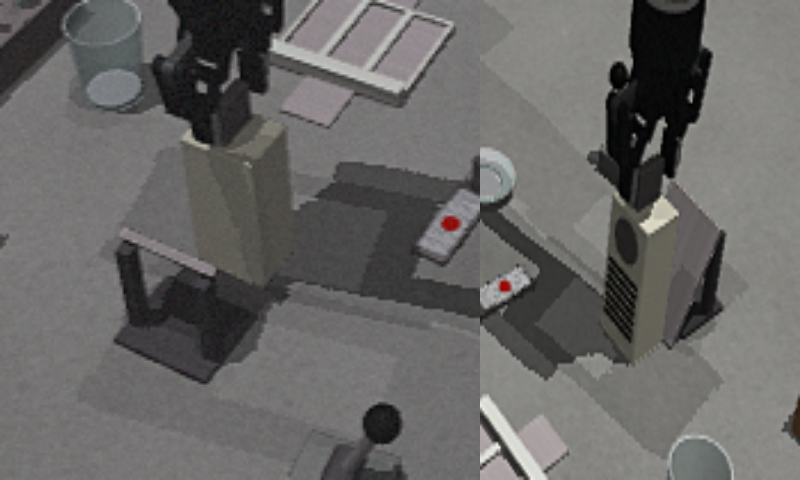

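Run:
```python
from h import *
s=arm.state()
for t,p in [('fintop',(578.5,166,178)),('finback',(578.5,184,160)),('reartip',(578,192,154)),('fronttip',(578,136,154))]:
    print(t,proj(p,'side',s),proj(p,'scene',s))
s,im,d=grab('side','c2s');s,im2,d2=grab('scene','c2')
o=np.hstack([cv2.resize(im[240:320,210:300],(540,480),interpolation=cv2.INTER_CUBIC)])
cv2.imwrite('pics/c2.png',o)
P=cloud('side',im,d); m=(P[...,2]>150)&(P[...,2]<200)&(abs(P[...,0]-578)<25)&(P[...,1]>110)&(P[...,1]<230)
p=P[m]; 
for lo in range(150,200,10):
    q=p[(p[:,2]>=lo)&(p[:,2]<lo+10)]; print(lo,len(q),np.histogram(q[:,1],bins=range(110,240,10))[0])
```

```text
fintop [[245.21625667 271.18475003]] [[413.61615647 176.53855379]]
finback [[241.48935547 282.16212099]] [[417.61369856 179.82871833]]
reartip [[239.93901603 286.47918397]] [[419.32929822 180.5608506 ]]
fronttip [[253.41374974 270.78309477]] [[403.83267505 187.71950586]]
150 37 [0 0 3 2 7 9 9 6 1 0 0 0]
160 70 [ 0  1 21  2  6 10  8  6 11  5  0  0]
170 136 [ 0  0 32  1 19 17 21  8 11 27  0  0]
180 81 [ 0  5 27  1  6  7  5  1  9 20  0  0]
190 54 [ 0  3 37  1  0  0  0  0  7  6  0  0]
```

View pics/c2.png

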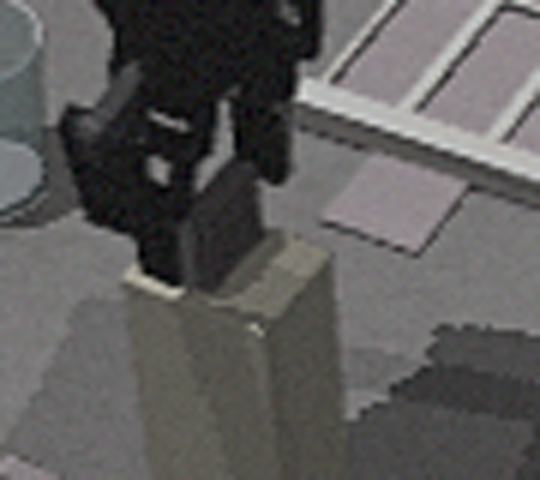

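The depth shows the front finger near y 135, the fin at 150–185 and the rear finger near 195, so the fin is caged. I'll tip it slowly.

{"name": "drive_tool", "arguments": {"plan": [{"dx":0,"dy":-0.2,"dz":0,"twist":0},{"dx":0,"dy":-0.2,"dz":0,"twist":0},{"dx":0,"dy":-0.2,"dz":0,"twist":0},{"dx":0,"dy":-0.2,"dz":0,"twist":0},{"dx":0,"dy":-0.2,"dz":0,"twist":0},{"dx":0,"dy":-0.2,"dz":0,"twist":0},{"dx":0,"dy":-0.2,"dz":0,"twist":0},{"dx":0,"dy":-0.2,"dz":0,"twist":0},{"dx":0,"dy":-0.2,"dz":0,"twist":0},{"dx":0,"dy":-0.2,"dz":0,"twist":0},{"dx":0,"dy":-0.2,"dz":0,"twist":0},{"dx":0,"dy":-0.2,"dz":0,"twist":0},{"dx":0,"dy":-0.2,"dz":0,"twist":0},{"dx":0,"dy":-0.2,"dz":0,"twist":0},{"dx":0,"dy":-0.2,"dz":0,"twist":0},{"dx":0,"dy":-0.2,"dz":0,"twist":0},{"dx":0,"dy":-0.2,"dz":0,"twist":0},{"dx":0,"dy":-0.2,"dz":0,"twist":0},{"dx":0,"dy":0,"dz":0,"twist":0},{"dx":0,"dy":0,"dz":0,"twist":0}]}}

```text
time_s: 6.28
ee_pos: [578.7, 256.1, 168.3]
tcp_rot: [[1.0, -0.0, -0.0], [-0.0, -1.0, -0.0], [-0.0, 0.0, -1.0]]
force: [-0.4, 0.9, 0.6]
width: 55.6
```

Run:
```python
from h import *
s,im,d=grab('side','c3s');s,im2,d2=grab('scene','c3')
o=np.hstack([cv2.resize(im[230:380,180:310],(390,450)),cv2.resize(im2[130:270,340:480],(400,450))])
cv2.imwrite('pics/c3.png',o)
P=cloud('scene',im2,d2)
```

```text
(no output)
```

View pics/c3.png

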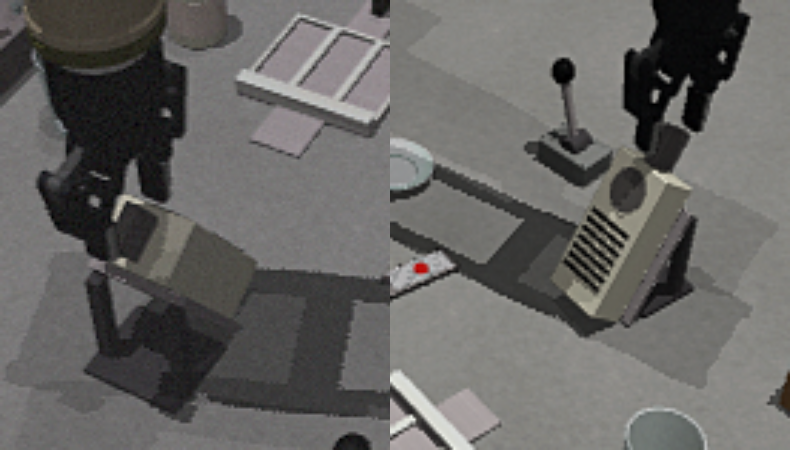

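The blower leans on the rest. Next I'll raise the tool and go to the tray handle.

{"name": "drive_tool", "arguments": {"plan": [{"dx":0,"dy":0,"dz":-0.8,"twist":0},{"dx":0,"dy":0,"dz":-1,"twist":0},{"dx":0,"dy":0,"dz":-1,"twist":0},{"dx":0.1,"dy":1,"dz":0,"twist":0},{"dx":0.1,"dy":1,"dz":0,"twist":0},{"dx":0.1,"dy":1,"dz":0,"twist":0},{"dx":0.1,"dy":1,"dz":0,"twist":0},{"dx":0.1,"dy":1,"dz":0,"twist":0},{"dx":0.1,"dy":1,"dz":0,"twist":0},{"dx":0.1,"dy":1,"dz":0,"twist":0},{"dx":0.1,"dy":1,"dz":0,"twist":0},{"dx":0.1,"dy":1,"dz":0,"twist":0},{"dx":0.1,"dy":1,"dz":0,"twist":0},{"dx":0.1,"dy":1,"dz":0,"twist":0},{"dx":0.1,"dy":1,"dz":0,"twist":0},{"dx":0.1,"dy":1,"dz":0,"twist":0},{"dx":0.1,"dy":1,"dz":0,"twist":0},{"dx":0.1,"dy":1,"dz":0,"twist":0},{"dx":0,"dy":1,"dz":0,"twist":0},{"dx":0,"dy":1,"dz":0,"twist":0}]}}

```text
time_s: 8.05
ee_pos: [615.7, -170.7, 238.3]
tcp_rot: [[1.0, -0.001, -0.0], [-0.001, -1.0, -0.0], [-0.0, 0.0, -1.0]]
force: [0.6, 0.5, -0.2]
width: 56.1
```

{"name": "drive_tool", "arguments": {"plan": [{"dx":0,"dy":0.72,"dz":0,"twist":-1},{"dx":0,"dy":0.72,"dz":0,"twist":-1},{"dx":0,"dy":0,"dz":0,"twist":-1},{"dx":0,"dy":0,"dz":0,"twist":-1},{"dx":0,"dy":0,"dz":0,"twist":-1},{"dx":0,"dy":0,"dz":0,"twist":-1},{"dx":0,"dy":0,"dz":0,"twist":-1},{"dx":0,"dy":0,"dz":0,"twist":-1},{"dx":0,"dy":0,"dz":0,"twist":-1},{"dx":0,"dy":0,"dz":0,"twist":-1},{"dx":0,"dy":0,"dz":0,"twist":-1},{"dx":0,"dy":0,"dz":0,"twist":-1},{"dx":0,"dy":0,"dz":0,"twist":-1},{"dx":0,"dy":0,"dz":0,"twist":-1},{"dx":0,"dy":0,"dz":0,"twist":-1},{"dx":0,"dy":0,"dz":0,"twist":0},{"dx":0,"dy":0,"dz":0,"twist":0}], "jaw": 40}}

```text
time_s: 9.47
ee_pos: [617.6, -205.3, 238.3]
tcp_rot: [[0.004, 1.0, -0.0], [1.0, -0.004, -0.0], [-0.0, -0.0, -1.0]]
force: [-0.2, -0.1, -0.6]
width: 40.0
```

Run:
```python
from h import *
s,im,d=grab('wrist','w3'); np.savez('w3',im=im,d=d,p=s['ee_pos'],R=s['tcp_rot'])
print(s['ee_pos'],np.round(s['tcp_rot'],3),s['time_s'],np.round(s['qpos'],1))
P=cloud('wrist',im,d,s)
m=(P[...,2]>38)&(P[...,2]<52)&(abs(P[...,0]-616)<25)&(abs(P[...,1]+205)<35)
p=P[m];print(len(p),cv2.minAreaRect(p[:,:2].astype(np.float32)))
```

```text
[ 617.64955597 -205.30442091  238.29087306] [[ 0.004  1.    -0.   ]
 [ 1.    -0.004 -0.   ]
 [-0.    -0.    -1.   ]] 9.4667 [-22.9  15.6  77.1  -0.   87.3 -22.6]
343 ((616.97412109375, -205.73231506347656), (27.38688087463379, 10.823612213134766), 89.75717163085938)
```

View pics/w3.png

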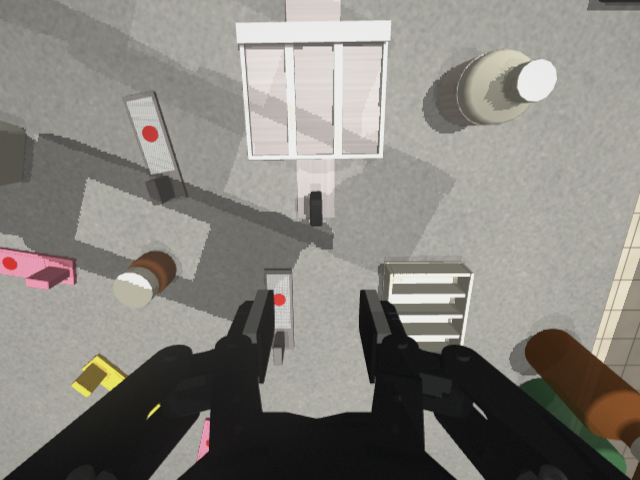

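The handle is at (617, -205.7), with nothing in the way of the fingers. I'll go down and grip it.

{"name": "drive_tool", "arguments": {"plan": [{"dx":0,"dy":0,"dz":0.85,"twist":0},{"dx":0,"dy":0,"dz":0.85,"twist":0},{"dx":0,"dy":0,"dz":0.85,"twist":0},{"dx":0,"dy":0,"dz":0.85,"twist":0},{"dx":0,"dy":0,"dz":0.85,"twist":0},{"dx":0,"dy":0,"dz":0.85,"twist":0},{"dx":0,"dy":0,"dz":0.85,"twist":0},{"dx":0,"dy":0,"dz":0.85,"twist":0},{"dx":0,"dy":0,"dz":0.85,"twist":0},{"dx":0,"dy":0,"dz":0.8,"twist":0},{"dx":0,"dy":0,"dz":0,"twist":0},{"dx":0,"dy":0,"dz":0,"twist":0}]}}

```text
time_s: 10.52
ee_pos: [616.5, -204.6, 25.7]
tcp_rot: [[0.003, 1.0, -0.003], [1.0, -0.003, 0.001], [0.001, -0.003, -1.0]]
force: [-0.6, -0.4, 0.6]
width: 40.0
```

{"name": "drive_tool", "arguments": {"plan": [{"dx":0,"dy":0,"dz":0,"twist":0},{"dx":0,"dy":0,"dz":0,"twist":0},{"dx":0,"dy":0,"dz":0,"twist":0},{"dx":0,"dy":0,"dz":0,"twist":0},{"dx":0,"dy":0,"dz":0,"twist":0},{"dx":0,"dy":0,"dz":0,"twist":0},{"dx":0,"dy":0,"dz":0,"twist":0},{"dx":0,"dy":0,"dz":0,"twist":0}], "jaw": 5, "grip_force": 60}}

```text
time_s: 11.18
ee_pos: [619.4, -205.7, 29.5]
tcp_rot: [[0.001, 1.0, 0.003], [1.0, -0.001, -0.001], [-0.001, 0.003, -1.0]]
force: [0.4, 0.1, 6.9]
width: 10.9
```

{"name": "drive_tool", "arguments": {"plan": [{"dx":0,"dy":0,"dz":-0.06,"twist":0},{"dx":0.2,"dy":-0.22,"dz":0,"twist":0},{"dx":0.4,"dy":-0.24,"dz":0,"twist":0},{"dx":0.4,"dy":-0.25,"dz":0,"twist":0},{"dx":0.4,"dy":-0.25,"dz":0,"twist":0},{"dx":0.4,"dy":-0.25,"dz":0,"twist":0},{"dx":0.4,"dy":-0.25,"dz":0,"twist":0},{"dx":0.4,"dy":0,"dz":0,"twist":0},{"dx":0.4,"dy":0,"dz":0,"twist":0},{"dx":0.4,"dy":0,"dz":0,"twist":0},{"dx":0.4,"dy":0,"dz":0,"twist":0},{"dx":0.4,"dy":0,"dz":0,"twist":0},{"dx":0.4,"dy":0,"dz":0,"twist":0},{"dx":0.4,"dy":0,"dz":0,"twist":0},{"dx":0,"dy":0,"dz":0,"twist":0},{"dx":0,"dy":0,"dz":0,"twist":0},{"dx":0,"dy":0,"dz":0,"twist":0}]}}

```text
time_s: 12.6
ee_pos: [582.3, -78.1, 29.4]
tcp_rot: [[-0.0, 1.0, 0.001], [1.0, 0.0, 0.002], [0.002, 0.001, -1.0]]
force: [0.1, 5.1, 9.5]
width: 10.8
```

Run:
```python
from h import *
s,im,d=grab('wrist','w4'); np.savez('w4',im=im,d=d,p=s['ee_pos'],R=s['tcp_rot'])
print(s['ee_pos'],s['width'],s['force'])
s2,im2,d2=grab('scene','s4');np.savez('s4',im=im2,d=d2)
o=np.hstack([cv2.resize(im,(480,360)),cv2.resize(im2[140:320,280:460],(320,360))]);cv2.imwrite('pics/c4.png',o)
```

```text
[582.2983121  -78.09900141  29.44516212] 10.817719741021026 [0.07678155 5.08500114 9.52643069]
```

View pics/c4.png

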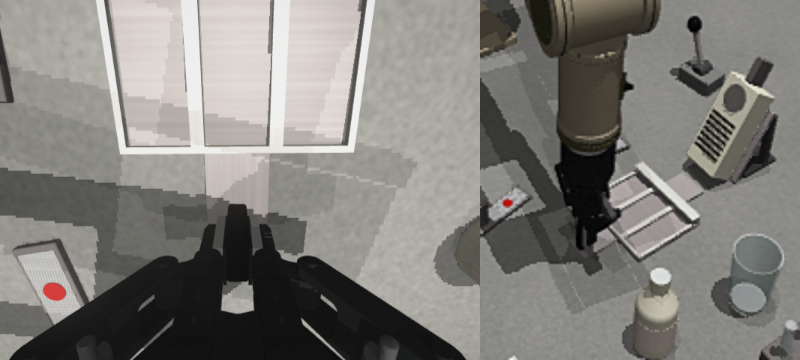

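{"name": "drive_tool", "arguments": {"plan": [{"dx":0.215,"dy":0,"dz":0,"twist":0},{"dx":0.215,"dy":0,"dz":0,"twist":0},{"dx":0.215,"dy":0,"dz":0,"twist":0},{"dx":0.215,"dy":0,"dz":0,"twist":0},{"dx":0.215,"dy":0,"dz":0,"twist":0},{"dx":0.215,"dy":0,"dz":0,"twist":0},{"dx":0.215,"dy":0,"dz":0,"twist":0},{"dx":0.215,"dy":0,"dz":0,"twist":0},{"dx":0,"dy":0,"dz":0,"twist":0},{"dx":0,"dy":0,"dz":0,"twist":0},{"dx":0,"dy":0,"dz":0,"twist":0},{"dx":0,"dy":0,"dz":0,"twist":0}]}}

```text
time_s: 13.7
ee_pos: [582.3, -36.1, 29.5]
tcp_rot: [[0.0, 1.0, 0.002], [1.0, -0.0, 0.0], [0.0, 0.002, -1.0]]
force: [-0.2, -0.8, 7.3]
width: 11.1
```

Run:
```python
from h import *
s2,im2,d2=grab('scene','s5');np.savez('s5',im=im2,d=d2)
s3,im3,d3=grab('side','d5');np.savez('d5',im=im3,d=d3)
s=arm.state();print(s['ee_pos'])
warp(im2,'scene',s,3,480,680,-60,240,.45,'t5')
warp(im2,'scene',s,18,480,680,-60,240,.45,'t5l')
```

```text
[582.26423776 -36.06971218  29.43299798]
```

View pics/t5.png

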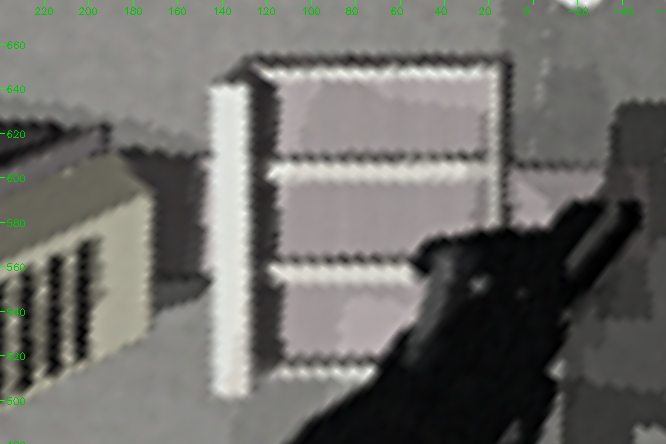

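View pics/s5.png

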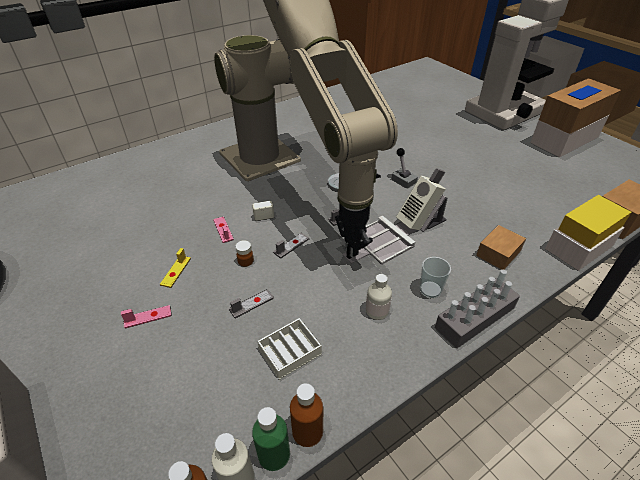

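The deck end reads y≈13, so the blade tip is at about y 180–183 and the centreline at x≈580, as planned. I'll release the handle and rise.

{"name": "drive_tool", "arguments": {"plan": [{"dx":0,"dy":0,"dz":0,"twist":0},{"dx":0,"dy":0,"dz":0,"twist":0},{"dx":0,"dy":0,"dz":0,"twist":0},{"dx":0,"dy":0,"dz":0,"twist":0},{"dx":0,"dy":0,"dz":-0.3,"twist":0},{"dx":0,"dy":0,"dz":-0.9,"twist":0},{"dx":0,"dy":0,"dz":-0.9,"twist":0},{"dx":0,"dy":0,"dz":-0.9,"twist":0},{"dx":0,"dy":0,"dz":-0.9,"twist":0},{"dx":0,"dy":0,"dz":-0.9,"twist":0},{"dx":0,"dy":0,"dz":-0.9,"twist":0},{"dx":0,"dy":0,"dz":-0.9,"twist":0},{"dx":0,"dy":0,"dz":-0.9,"twist":0},{"dx":0,"dy":0,"dz":-0.9,"twist":0},{"dx":0,"dy":0,"dz":0,"twist":0}], "jaw": 40}}

```text
time_s: 15.05
ee_pos: [583.7, -37.3, 245.1]
tcp_rot: [[0.001, 1.0, 0.008], [1.0, -0.001, -0.001], [-0.001, 0.008, -1.0]]
force: [0.1, -0.8, 0.4]
width: 40.5
```

Run:
```python
from h import *
s,im,d=grab('wrist','w6'); np.savez('w6',im=im,d=d,p=s['ee_pos'],R=s['tcp_rot'])
print(s['ee_pos'],s['width'],s['force'])
o=warp(im,'wrist',s,3,480,680,-60,240,.45,'t6')
P=cloud('wrist',im,d,s)
def st(m,t):
    p=P[m]
    if len(p)>10: print(t,len(p),np.round(np.percentile(p,[2,50,98],axis=0),1).tolist(),cv2.minAreaRect(p[:,:2].astype(np.float32)))
st((abs(P[...,2]-18)<2.5)&(abs(P[...,0]-580)<90)&(abs(P[...,1]-125)<15),'lip')
st((P[...,2]>38)&(P[...,2]<52)&(abs(P[...,0]-580)<25)&(abs(P[...,1]+35)<35),'handle')
st((P[...,2]>145)&(P[...,2]<185)&(abs(P[...,0]-580)<25)&(abs(P[...,1]-240)<50),'fin')
```

```text
[583.71816343 -37.31535376 245.08246517] 40.510394763421886 [ 0.06718778 -0.83933333  0.43816409]
lip 3112 [[515.1, 115.4, 16.4], [580.1, 123.2, 18.3], [647.6, 131.1, 19.9]] ((581.3473510742188, 123.33977508544922), (138.1329345703125, 16.58838653564453), 0.4804942011833191)
handle 335 [[577.3, -49.2, 41.5], [582.3, -35.2, 44.8], [588.2, -22.7, 46.4]] ((582.5213012695312, -35.99817657470703), (11.868762969970703, 27.138076782226562), 0.9867048263549805)
```

View pics/w6.png

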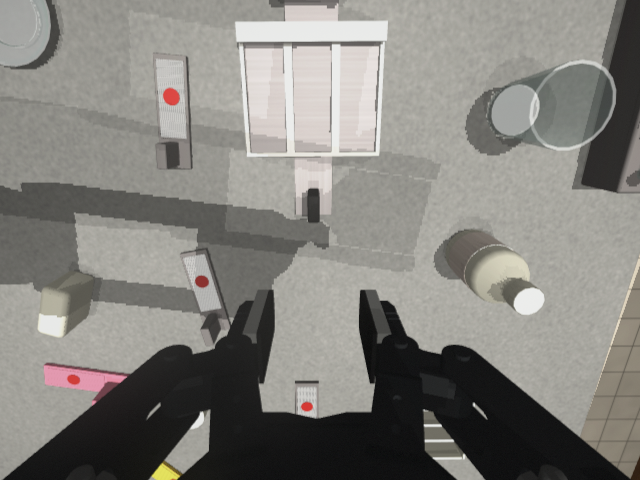

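View pics/t6.png

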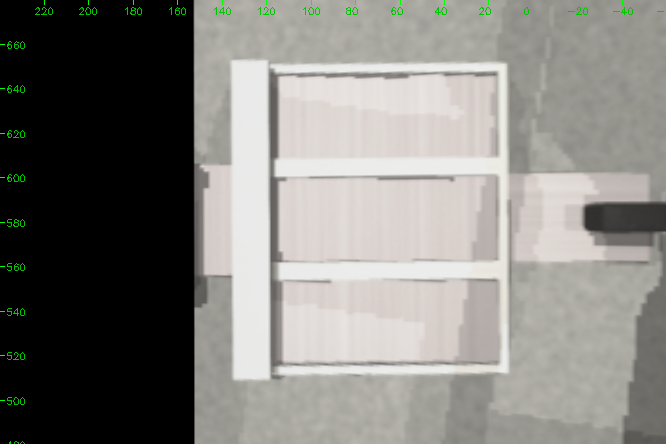

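The lip centre is at (581.3, 123.3), so the blade tip is near (581, 181), 10 mm from the foot line. Before lifting the blower I'll check where its fin is while it leans.

Run:
```python
from h import *
for n in ['side','scene']:
    s,im,d=grab(n); P=cloud(n,im,d)
    m=(P[...,2]>124)&(P[...,2]<185)&(P[...,0]>530)&(P[...,0]<630)&(P[...,1]>195)&(P[...,1]<300)
    V=np.argwhere(m);p=P[m];br=im[m].mean(1)
    for t,k in [('dark',br<80),('light',br>=80)]:
        q=p[k]; print(n,t,len(q),np.round(np.percentile(q,[2,50,98],axis=0),1).tolist())
    print(max(p.tolist(),key=lambda a:a[1]), max(p.tolist(),key=lambda a:a[2]))
    if n=='side': cv2.imwrite('pics/e1.png',cv2.resize(im[230:380,180:310],(520,600),interpolation=2))
```

```text
side dark 182 [[544.5, 219.9, 125.2], [571.7, 252.1, 146.0], [574.2, 276.2, 171.9]]
side light 392 [[547.0, 220.8, 124.7], [568.9, 244.8, 139.9], [608.0, 276.2, 171.6]]
[573.6018546722211, 280.618119433297, 158.58561109419531] [571.4616234975736, 254.83721456706553, 176.91277699734417]
scene dark 181 [[570.0, 209.5, 125.8], [587.0, 243.6, 144.1], [596.5, 273.0, 169.4]]
scene light 200 [[552.9, 212.0, 124.6], [592.9, 222.5, 136.2], [614.9, 267.4, 168.0]]
[584.9037790084645, 278.3752296705246, 154.67436381513562] [584.936384772665, 250.74175507749044, 172.13732640137448]
```

View pics/e1.png

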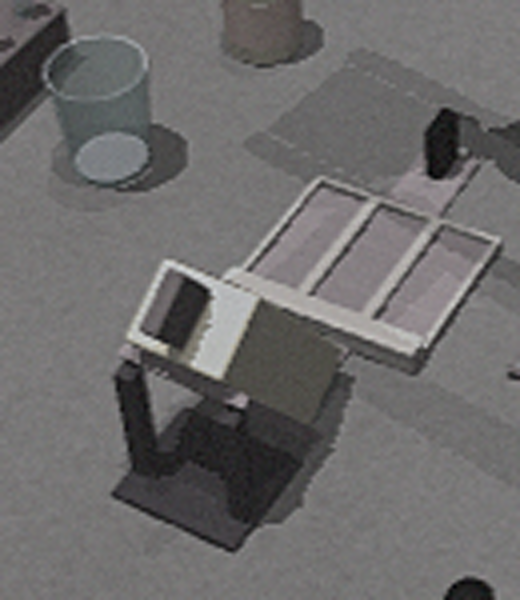

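{"name": "drive_tool", "arguments": {"plan": [{"dx":0,"dy":0,"dz":0,"twist":1},{"dx":0,"dy":0,"dz":0,"twist":1},{"dx":0,"dy":0,"dz":0,"twist":1},{"dx":0,"dy":0,"dz":0,"twist":1},{"dx":0,"dy":0,"dz":0,"twist":1},{"dx":0,"dy":0,"dz":0,"twist":1},{"dx":0,"dy":0,"dz":0,"twist":1},{"dx":0,"dy":0,"dz":0,"twist":1},{"dx":0,"dy":0,"dz":0,"twist":1},{"dx":0,"dy":0,"dz":0,"twist":1},{"dx":0,"dy":0,"dz":0,"twist":1},{"dx":0,"dy":0,"dz":0,"twist":1},{"dx":0,"dy":0,"dz":0,"twist":1},{"dx":0,"dy":0,"dz":0,"twist":1},{"dx":0,"dy":0,"dz":0,"twist":1},{"dx":-0.1,"dy":-0.98,"dz":0,"twist":0},{"dx":-0.1,"dy":-0.98,"dz":0,"twist":0},{"dx":0,"dy":-0.98,"dz":0,"twist":0},{"dx":0,"dy":-0.98,"dz":0,"twist":0},{"dx":0,"dy":-0.98,"dz":0,"twist":0}], "jaw": 58}}

```text
time_s: 16.87
ee_pos: [575.4, 86.5, 236.6]
tcp_rot: [[1.0, -0.001, -0.003], [-0.001, -1.0, -0.0], [-0.003, 0.0, -1.0]]
force: [0.8, -1.0, -0.3]
width: 58.0
```

{"name": "drive_tool", "arguments": {"plan": [{"dx":0,"dy":-0.98,"dz":0,"twist":0},{"dx":0,"dy":-0.98,"dz":0,"twist":0},{"dx":0,"dy":-0.98,"dz":0,"twist":0},{"dx":0,"dy":-0.98,"dz":0,"twist":0},{"dx":0,"dy":-0.98,"dz":0,"twist":0},{"dx":0,"dy":-0.98,"dz":0,"twist":0},{"dx":0,"dy":-0.98,"dz":0,"twist":0},{"dx":0,"dy":0,"dz":0,"twist":0},{"dx":0,"dy":0,"dz":0,"twist":0},{"dx":0,"dy":0,"dz":0,"twist":0}]}}

```text
time_s: 17.7
ee_pos: [576.0, 256.5, 237.0]
tcp_rot: [[1.0, -0.0, -0.002], [-0.0, -1.0, -0.001], [-0.002, 0.001, -1.0]]
force: [-0.3, -1.6, 0.2]
width: 57.9
```

{"name": "drive_tool", "arguments": {"plan": [{"dx":0.1,"dy":-0.06,"dz":0.5,"twist":0},{"dx":0,"dy":0,"dz":0.6,"twist":0},{"dx":0,"dy":0,"dz":0.6,"twist":0},{"dx":0,"dy":0,"dz":0.6,"twist":0},{"dx":0,"dy":0,"dz":0.6,"twist":0},{"dx":0,"dy":0,"dz":0,"twist":0},{"dx":0,"dy":0,"dz":0,"twist":0},{"dx":0,"dy":0,"dz":0,"twist":0},{"dx":0,"dy":0,"dz":0,"twist":0}]}}

```text
time_s: 18.45
ee_pos: [580.0, 258.4, 167.4]
tcp_rot: [[1.0, -0.001, 0.002], [-0.001, -1.0, 0.001], [0.002, -0.001, -1.0]]
force: [-0.3, 1.2, 0.7]
width: 58.0
```

{"name": "drive_tool", "arguments": {"plan": [{"dx":0,"dy":0,"dz":0.2,"twist":0},{"dx":0,"dy":0,"dz":0,"twist":0},{"dx":0,"dy":0,"dz":0,"twist":0}]}}

```text
time_s: 18.7
ee_pos: [579.1, 258.5, 161.1]
tcp_rot: [[1.0, -0.001, 0.0], [-0.001, -1.0, 0.0], [0.0, -0.0, -1.0]]
force: [0.0, 0.3, -0.0]
width: 58.3
```

Run:
```python
from h import *
s,im,d=grab('side');s2,im2,d2=grab('scene')
cv2.imwrite('pics/e2.png',np.hstack([cv2.resize(im[230:360,190:310],(400,433)),cv2.resize(im2[130:260,350:470],(400,433))]))
for n,P in (('side',cloud('side',im,d)),('scene',cloud('scene',im2,d2))):
  m=(P[...,2]>140)&(P[...,2]<165)&(P[...,0]>555)&(P[...,0]<605)&(P[...,1]>200)&(P[...,1]<320)
  p=P[m]
  for lo in range(140,165,3): 
    q=p[(p[:,2]>=lo)&(p[:,2]<lo+3)];print(n,lo,np.histogram(q[:,1],bins=range(200,330,8))[0])
print(arm.state()['ee_pos'])
```

```text
side 140 [ 0  0  1 16 18  2  2  4  1  0  0  0  0  0  0  0]
side 143 [ 0  0  5 24  3  3  3  2  2  1  0  0  0  0  0  0]
side 146 [ 0  0  2 14  1  2  3  2  2  1  0  0  0  0  0  0]
side 149 [0 0 0 6 2 2 1 3 3 1 0 2 0 0 0 0]
side 152 [0 0 1 1 1 3 2 3 2 6 1 4 0 0 0 0]
side 155 [ 0  0  0 10  1  1  2  2  3  2  0  3  1  0  0  0]
side 158 [ 0  0  0 11  0  2  5  3  8  4  0  3  4  0  0  0]
side 161 [0 0 2 6 0 3 2 5 9 3 0 5 7 0 0 0]
side 164 [0 0 0 5 0 0 1 1 2 0 0 0 3 0 0 0]
scene 140 [ 0  0 12 14  1  0  3  2  1  0  0  0  0  0  0  0]
scene 143 [0 0 6 3 2 3 1 1 1 1 0 0 0 0 0 0]
scene 146 [0 0 1 2 1 2 2 2 2 0 0 2 0 0 0 0]
scene 149 [0 0 3 2 1 3 0 2 2 0 2 3 0 0 0 0]
scene 152 [0 0 2 1 2 1 2 2 3 2 3 6 0 0 0 0]
scene 155 [0 0 5 2 0 2 2 1 2 1 2 4 0 0 0 0]
scene 158 [0 0 8 1 0 5 2 2 3 0 3 6 1 0 0 0]
scene 161 [0 1 4 1 0 4 2 2 0 0 1 3 0 0 0 0]
scene 164 [0 0 1 1 0 1 1 2 0 0 2 1 0 0 0 0]
[579.18934684 258.56652396 161.21127535]
```

View pics/e2.png

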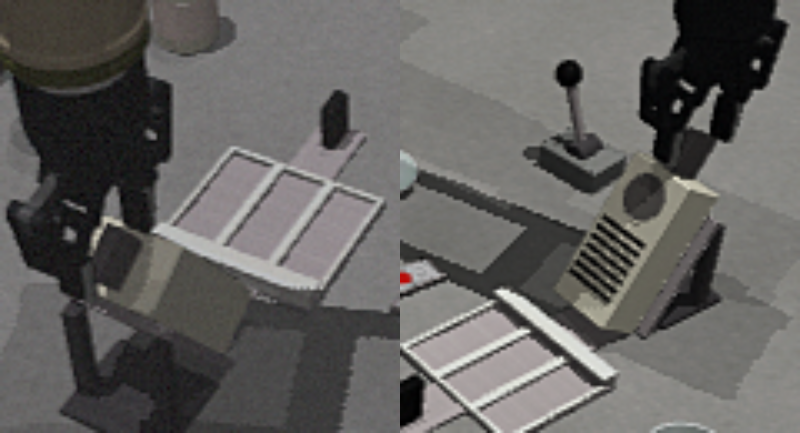

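The rear finger reaches down to about z 149, behind the fin. I'll pull slowly forward, rising a little once the overlap is enough.

{"name": "drive_tool", "arguments": {"plan": [{"dx":0,"dy":0.15,"dz":0,"twist":0},{"dx":0,"dy":0.15,"dz":0,"twist":0},{"dx":0,"dy":0.15,"dz":0,"twist":0},{"dx":0,"dy":0.15,"dz":0,"twist":0},{"dx":0,"dy":0.15,"dz":0,"twist":0},{"dx":0,"dy":0.15,"dz":-0.05,"twist":0},{"dx":0,"dy":0.15,"dz":-0.06,"twist":0},{"dx":0,"dy":0.15,"dz":-0.06,"twist":0},{"dx":0,"dy":0.15,"dz":-0.06,"twist":0},{"dx":0,"dy":0.1,"dz":0,"twist":0},{"dx":0,"dy":0,"dz":0,"twist":0}]}}

```text
time_s: 19.72
ee_pos: [579.3, 221.6, 167.0]
tcp_rot: [[1.0, -0.001, 0.0], [-0.001, -1.0, -0.0], [0.0, 0.0, -1.0]]
force: [0.3, 1.3, 0.5]
width: 58.1
```

Run:
```python
from h import *
s,im,d=grab('side');s2,im2,d2=grab('scene')
cv2.imwrite('pics/e3.png',np.hstack([cv2.resize(im[230:360,190:310],(400,433)),cv2.resize(im2[130:260,350:470],(400,433))]))
print(arm.state()['ee_pos'])
```

```text
[579.09847546 222.12002282 166.75734718]
```

View pics/e3.png

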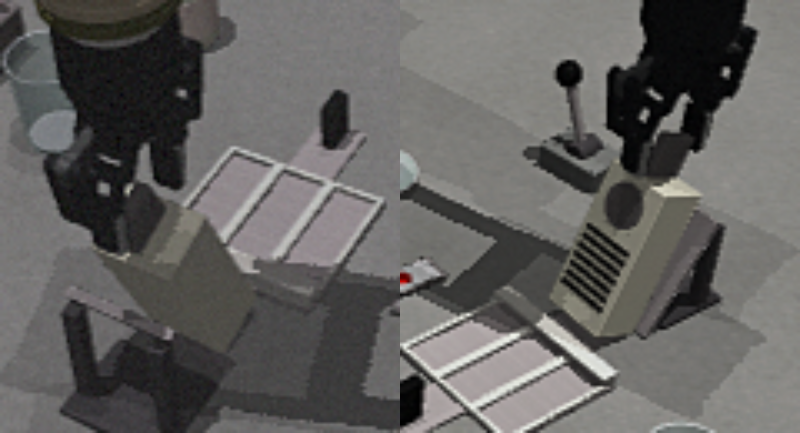

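The blower is coming up under control. I'll carry on.

{"name": "drive_tool", "arguments": {"plan": [{"dx":0,"dy":0.13,"dz":0,"twist":0},{"dx":0,"dy":0.13,"dz":0,"twist":0},{"dx":0,"dy":0.13,"dz":0,"twist":0},{"dx":0,"dy":0.13,"dz":0,"twist":0},{"dx":0,"dy":0.13,"dz":0,"twist":0},{"dx":0,"dy":0.13,"dz":0,"twist":0},{"dx":0,"dy":0.13,"dz":0,"twist":0},{"dx":0,"dy":0.13,"dz":0,"twist":0},{"dx":0,"dy":0.13,"dz":0,"twist":0},{"dx":0,"dy":0.13,"dz":0,"twist":0},{"dx":0,"dy":0.13,"dz":0,"twist":0},{"dx":0,"dy":0.13,"dz":0,"twist":0},{"dx":0,"dy":0.13,"dz":0,"twist":0},{"dx":0,"dy":0.13,"dz":0,"twist":0},{"dx":0,"dy":0.13,"dz":0,"twist":0},{"dx":0,"dy":0.1,"dz":0,"twist":0},{"dx":0,"dy":0,"dz":0,"twist":0},{"dx":0,"dy":0,"dz":0,"twist":0}]}}

```text
time_s: 21.32
ee_pos: [579.1, 170.9, 166.8]
tcp_rot: [[1.0, -0.001, 0.0], [-0.001, -1.0, 0.0], [0.0, -0.0, -1.0]]
force: [0.1, 0.3, -0.2]
width: 58.3
```

```bash
cat > bl.py <<'E'
from h import *
def st(P,m,t):
    p=P[m]
    if len(p)>10: print(t,len(p),np.round(np.percentile(p,[2,50,98],axis=0),1).tolist(),[np.round(q,1) for q in cv2.minAreaRect(p[:,:2].astype(np.float32))])
def rep(tag):
    s,im,d=grab('side');s2,im2,d2=grab('scene')
    cv2.imwrite(f'pics/{tag}.png',np.hstack([cv2.resize(im[230:360,190:310],(400,433)),cv2.resize(im2[130:260,350:470],(400,433))]))
    for n,i,dd in (('side',im,d),('scene',im2,d2)):
        P=cloud(n,i,dd); b=(P[...,0]>530)&(P[...,0]<630)&(P[...,1]>110)&(P[...,1]<240)
        br=i.mean(2)
        st(P,b&(abs(P[...,2]-142)<8)&(br>80),n+' top')
        st(P,b&(P[...,2]>172)&(P[...,2]<188)&(abs(P[...,1]-165)<28),n+' fintop')
        st(P,b&(abs(P[...,2]-18)<3)&(P[...,1]<135),n+' lip')
    print(arm.state()['ee_pos'],arm.state()['time_s'])
E
python3 -c "
from bl import *
rep('e4')"
```

```text
side top 195 [[545.1, 144.6, 135.6], [556.5, 174.0, 144.0], [603.4, 193.9, 147.3]] [array([575.4, 168.5]), array([51.5, 65.4]), np.float64(88.7)]
side fintop 146 [[565.5, 138.9, 172.3], [572.8, 159.4, 181.0], [584.7, 185.2, 187.5]] [array([573. , 162.5]), array([21.8, 48.5]), np.float64(6.8)]
side lip 52 [[531.3, 113.8, 16.4], [544.8, 122.8, 18.8], [562.6, 133.0, 20.9]] [array([546.8, 123.6]), array([20. , 32.3]), np.float64(89.4)]
scene top 153 [[551.1, 141.9, 134.9], [600.0, 163.1, 141.3], [612.9, 190.2, 144.0]] [array([581. , 166.6]), array([49.5, 67.1]), np.float64(89.9)]
scene fintop 55 [[576.2, 137.9, 172.3], [584.8, 167.3, 178.8], [591.9, 182.5, 184.4]] [array([583.9, 161.3]), array([14.5, 49. ]), np.float64(6.4)]
scene lip 133 [[531.6, 115.2, 15.1], [583.1, 123.5, 17.2], [628.5, 133.1, 20.2]] [array([579.7, 124.7]), array([99.2, 19. ]), np.float64(1.0)]
[579.05910226 171.11306333 166.81860887] 21.4167
```

View pics/e4.png

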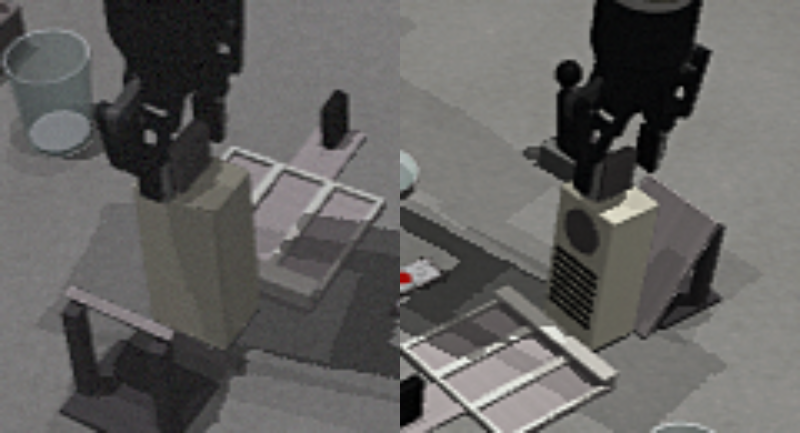

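The blower stands upright near (578.5, 167). I'll raise the tool clear and go look at the carriers and tray together.

{"name": "drive_tool", "arguments": {"plan": [{"dx":0,"dy":0,"dz":-0.6,"twist":0},{"dx":0,"dy":0,"dz":-0.9,"twist":0},{"dx":0,"dy":0,"dz":-0.9,"twist":0},{"dx":0,"dy":0,"dz":-0.9,"twist":0},{"dx":0,"dy":0,"dz":-0.9,"twist":0},{"dx":0,"dy":0,"dz":-0.9,"twist":0},{"dx":0,"dy":0,"dz":-0.9,"twist":0},{"dx":-0.28,"dy":0.92,"dz":0,"twist":0},{"dx":-0.28,"dy":0.92,"dz":0,"twist":0},{"dx":-0.28,"dy":0.92,"dz":0,"twist":0},{"dx":-0.28,"dy":0.92,"dz":0,"twist":0},{"dx":-0.28,"dy":0.92,"dz":0,"twist":0},{"dx":-0.28,"dy":0.92,"dz":0,"twist":0},{"dx":-0.28,"dy":0.92,"dz":0,"twist":0},{"dx":-0.28,"dy":0.92,"dz":0,"twist":0},{"dx":-0.28,"dy":0.92,"dz":0,"twist":0},{"dx":-0.28,"dy":0.92,"dz":0,"twist":0},{"dx":0,"dy":0,"dz":0,"twist":-1},{"dx":0,"dy":0,"dz":0,"twist":-1},{"dx":0,"dy":0,"dz":0,"twist":-1}]}}

```text
time_s: 23.08
ee_pos: [508.8, -59.4, 316.9]
tcp_rot: [[0.95, 0.312, 0.0], [0.312, -0.95, 0.0], [0.0, 0.0, -1.0]]
force: [0.1, 1.0, 0.2]
width: 57.8
```

{"name": "drive_tool", "arguments": {"plan": [{"dx":0,"dy":0,"dz":0,"twist":-1},{"dx":0,"dy":0,"dz":0,"twist":-1},{"dx":0,"dy":0,"dz":0,"twist":-1},{"dx":0,"dy":0,"dz":0,"twist":-1},{"dx":0,"dy":0,"dz":0,"twist":-1},{"dx":0,"dy":0,"dz":0,"twist":-1},{"dx":0,"dy":0,"dz":0,"twist":-1},{"dx":0,"dy":0,"dz":0,"twist":-1},{"dx":0,"dy":0,"dz":0,"twist":-1},{"dx":0,"dy":0,"dz":0,"twist":-1},{"dx":0,"dy":0,"dz":0,"twist":-1},{"dx":0,"dy":0,"dz":0,"twist":-1},{"dx":0,"dy":0,"dz":0,"twist":0},{"dx":0,"dy":0,"dz":0,"twist":0},{"dx":0,"dy":0,"dz":0,"twist":0}], "jaw": 40}}

```text
time_s: 24.33
ee_pos: [508.9, -58.8, 316.8]
tcp_rot: [[0.004, 1.0, 0.0], [1.0, -0.004, 0.0], [0.0, 0.0, -1.0]]
force: [-0.2, -0.6, -0.1]
width: 39.8
```

```bash
cat > ca.py <<'E'
from h import *
def look(tag):
    s,im,d=grab('wrist',tag); np.savez(tag,im=im,d=d,p=s['ee_pos'],R=s['tcp_rot'])
    print(np.round(s['ee_pos'],1),np.round(s['tcp_rot'][1],3),s['time_s'],np.round(s['qpos'],1))
    P=cloud('wrist',im,d,s)
    h=cv2.cvtColor(im,cv2.COLOR_BGR2HSV)
    red=((h[...,0]<6)|(h[...,0]>174))&(h[...,1]>170)&(h[...,2]>90)
    n,l,stt,c=cv2.connectedComponentsWithStats(red.astype(np.uint8))
    for k in range(1,n):
        if stt[k,4]>25:
            w=ray(c[k],6,'wrist',s)[0]; 
            cl=(P[...,2]>33)&(P[...,2]<46)&(np.hypot(P[...,0]-w[0],P[...,1]-w[1])<90)
            p=P[cl]; rect=cv2.minAreaRect(p[:,:2].astype(np.float32)) if len(p)>8 else None
            print('dot px',np.round(c[k]),'n',stt[k,4],'xy',np.round(w[:2],1),'tab',len(p),rect)
    br=im.min(2)
    lip=(abs(P[...,2]-18)<2.5)&(abs(P[...,0]-580)<90)&(abs(P[...,1]-125)<15)&(br>150)
    if lip.sum()>50: print('lip',cv2.minAreaRect(P[lip][:,:2].astype(np.float32)))
    hd=(P[...,2]>38)&(P[...,2]<52)&(abs(P[...,0]-580)<25)&(abs(P[...,1]+35)<35)&(im.max(2)<60)
    if hd.sum()>50: print('handle',cv2.minAreaRect(P[hd][:,:2].astype(np.float32)))
    return s,im,d,P
E
python3 -c "
from bl import *
rep('e5')
from ca import *
look('w7')"
```

```text
side top 366 [[544.6, 145.4, 134.8], [566.0, 178.4, 144.1], [606.6, 193.4, 147.4]] [array([575.3, 167.8]), array([51.9, 65.2]), np.float64(87.7)]
side fintop 108 [[568.8, 149.9, 172.3], [572.8, 170.3, 180.6], [580.4, 186.1, 185.3]] [array([574., 168.]), array([13.6, 39. ]), np.float64(1.3)]
side lip 48 [[531.1, 114.1, 15.8], [544.1, 124.2, 19.2], [561.3, 131.6, 20.5]] [array([547. , 122.8]), array([31.9, 17.9]), np.float64(1.4)]
scene top 204 [[551.3, 142.9, 135.8], [594.2, 160.1, 141.7], [612.9, 189.2, 144.9]] [array([581.1, 165.4]), array([68. , 50.4]), np.float64(4.9)]
scene fintop 60 [[574.9, 149.5, 172.8], [583.6, 163.6, 179.1], [587.6, 183.6, 182.2]] [array([580.9, 165.8]), array([15.1, 35.8]), np.float64(3.9)]
scene lip 135 [[532.2, 115.1, 15.1], [580.5, 123.1, 17.2], [627.0, 132.7, 20.0]] [array([579.9, 123.9]), array([18.9, 98.2]), np.float64(89.7)]
[508.9402909  -58.90223128 316.83282716] 24.4333
[508.9 -58.9 316.8] [ 1.    -0.003 -0.   ] 24.4333 [-12.3  -7.3  92.9   0.   94.3 -12.2]
dot px [155. 332.] n 55 xy [ 266.9 -273.4] tab 19 ((331.99566650390625, -282.8938903808594), (5.113852024078369, 11.86628532409668), 29.658885955810547)
dot px [358. 359.] n 57 xy [ 572.4 -321.1] tab 112 ((572.166259765625, -375.71484375), (9.416841506958008, 24.849332809448242), 0.32507821917533875)
lip ((581.4464111328125, 123.45716094970703), (138.13597106933594, 16.23842430114746), 0.5987854599952698)
handle ((581.612060546875, -35.5825309753418), (10.740439414978027, 26.060277938842773), 1.1915051937103271)
```

View pics/w7.png

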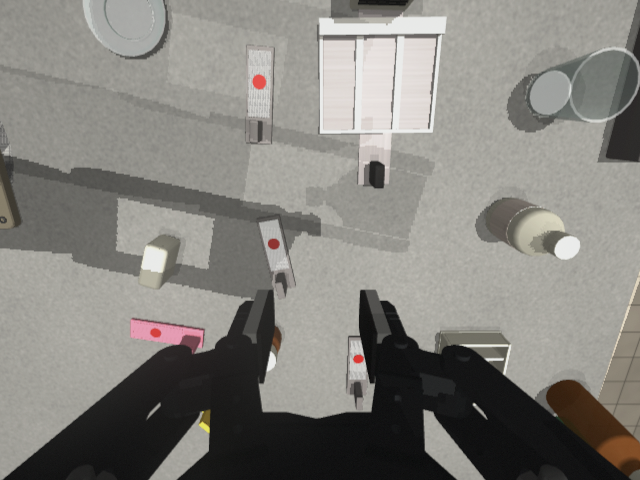

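View pics/e5.png

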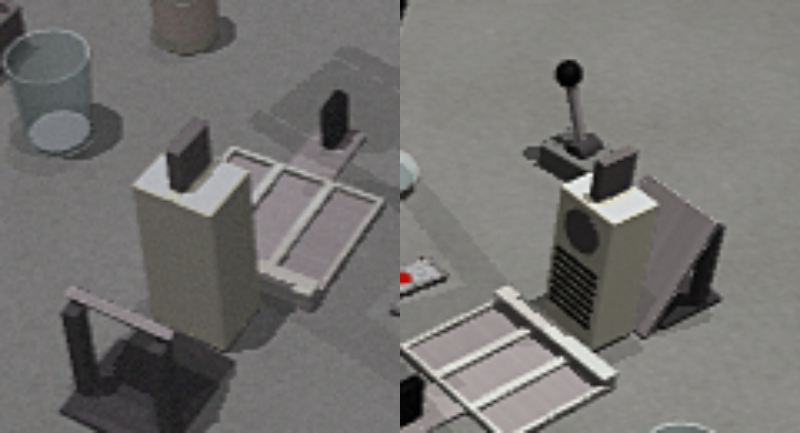

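The view shows blower and tray in place, and three grey carriers with red dots at (259,82), (274,244) and (358,358). The pink at (167,332) and the yellow at (205,420) are look-alikes, excluded by colour. Now I'll measure the carriers' tabs and noses.

```bash
cat >> ca.py <<'E'
def carriers(s,im,d,P):
    h=cv2.cvtColor(im,cv2.COLOR_BGR2HSV)
    red=((h[...,0]<8)|(h[...,0]>172))&(h[...,1]>150)&(h[...,2]>60)
    n,l,stt,c=cv2.connectedComponentsWithStats(red.astype(np.uint8))
    out=[]
    for k in range(1,n):
        if stt[k,4]<25 or stt[k,4]>900: continue
        w=ray(c[k],7,'wrist',s)[0]
        if not (300<w[0]<800 and -480<w[1]<200): continue
        near=np.hypot(P[...,0]-w[0],P[...,1]-w[1])<110
        cl=near&(P[...,2]>36)&(P[...,2]<45)&(h[...,1]<90)&(im.max(2)<120)
        nn,ll,ss,cc=cv2.connectedComponentsWithStats(cl.astype(np.uint8))
        best=None
        for j in range(1,nn):
            if ss[j,4]<25: continue
            r=cv2.minAreaRect(P[ll==j][:,:2].astype(np.float32))
            a,b=sorted(r[1]); dd=np.hypot(r[0][0]-w[0],r[0][1]-w[1])
            if a<18 and b<34 and dd<80 and (best is None or ss[j,4]>best[1]): best=(r,ss[j,4],dd)
        if best:
            t=np.array(best[0][0]); v=w[:2]-t
            print('px',np.round(c[k]),'dot',np.round(w[:2],1),'tab',np.round(t,1),np.round(best[0][1],1),'dist',round(best[2],1),'heading',round(np.degrees(np.arctan2(v[1],v[0])),2)); out.append((t,w))
        else: print('px',np.round(c[k]),'dot',np.round(w[:2],1),'no tab')
    return out
E
python3 -c "
from ca import *
f=np.load('w7.npz');s=dict(ee_pos=f['p'],tcp_rot=f['R']);P=cloud('wrist',f['im'],f['d'],s)
carriers(s,f['im'],f['d'],P)
cv2.imwrite('pics/w7c.png',np.hstack([cv2.resize(f['im'][40:150,225:295],(350,550)),cv2.resize(f['im'][205:305,245:310],(350,550))]))
warp(f['im'],'wrist',s,9,380,660,-400,150,.8,'w7o')
"
```

```text
px [259.  81.] dot [441.7  69.7] tab [441.7  12.6] [24.9  7.8] dist 57.1 heading 90.03
px [273. 243.] dot [ 450.  -132.1] no tab
px [358. 358.] dot [ 572.1 -320.2] no tab
```

View pics/w7c.png

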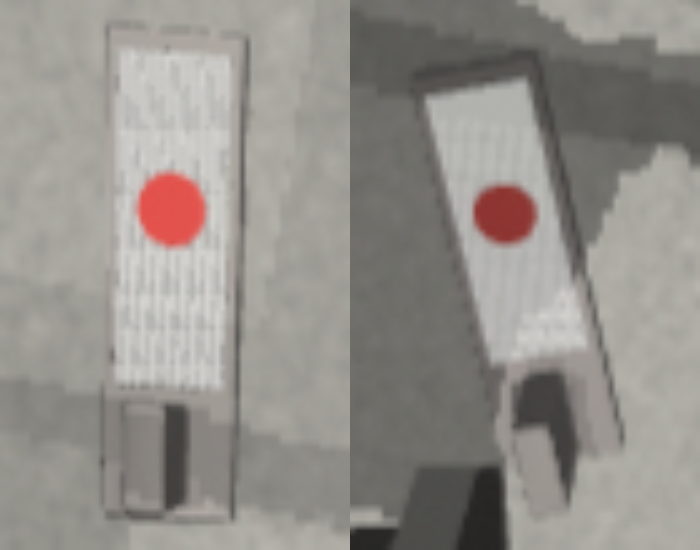

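View pics/w7o.png

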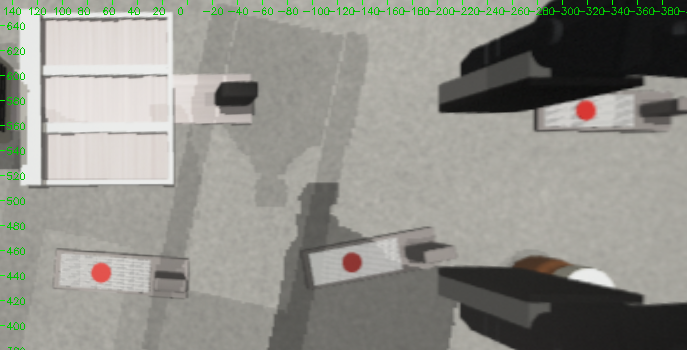

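{"name": "drive_tool", "arguments": {"plan": [{"dx":0.41,"dy":-0.385,"dz":0.5,"twist":0},{"dx":0.41,"dy":-0.385,"dz":0.7,"twist":0},{"dx":0.41,"dy":-0.385,"dz":0.9,"twist":0},{"dx":0.41,"dy":-0.385,"dz":0.9,"twist":0},{"dx":0.41,"dy":-0.385,"dz":0.9,"twist":0},{"dx":0.41,"dy":-0.385,"dz":0.9,"twist":0},{"dx":0.4,"dy":-0.38,"dz":0.9,"twist":0},{"dx":0,"dy":0,"dz":0.9,"twist":0},{"dx":0,"dy":0,"dz":0.9,"twist":0},{"dx":0,"dy":0,"dz":0.9,"twist":0},{"dx":0,"dy":0,"dz":0.9,"twist":0},{"dx":0,"dy":0,"dz":0.9,"twist":0},{"dx":0,"dy":0,"dz":0,"twist":0},{"dx":0,"dy":0,"dz":0,"twist":0},{"dx":0,"dy":0,"dz":0,"twist":0}], "jaw": 40}}

```text
time_s: 25.73
ee_pos: [442.5, 12.5, 63.0]
tcp_rot: [[0.001, 1.0, 0.001], [1.0, -0.001, -0.0], [-0.0, 0.001, -1.0]]
force: [-0.0, -0.3, 0.9]
width: 39.7
```

```bash
python3 -c "
from h import *
s,im,d=grab('wrist','w8');print(s['ee_pos'],s['width'])"
```

```text
[442.46449271  12.53480236  63.03131568] 39.722255622617354
```

View pics/w8.png

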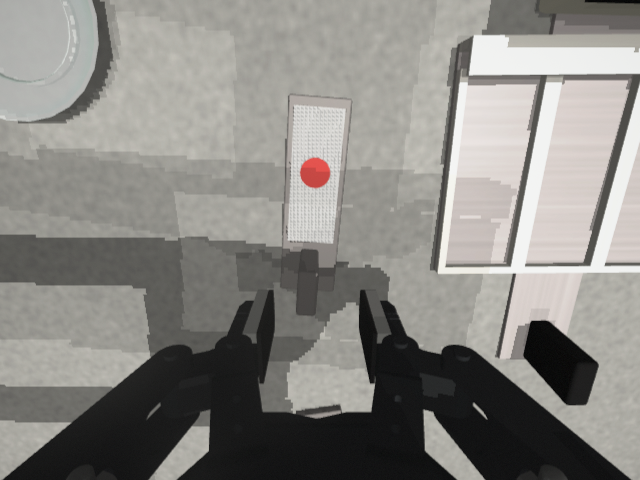

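```bash
cat >> ca.py <<'E'
def edges(s,L,R,z=6):
    a=ray(L,z,'wrist',s)[:,:2];b=ray(R,z,'wrist',s)[:,:2]
    for n,q in (('L',a),('R',b)):
        v=q[0]-q[1];print(n,np.round(q,1).tolist(),'heading',round(np.degrees(np.arctan2(v[1],v[0])),2))
    print('nose mid',np.round((a[0]+b[0])/2,1),'width',np.hypot(*(a[0]-b[0])))
E
python3 - <<'E'
from ca import *
s=arm.state()
im=cv2.imread('pics/w8.png')
cv2.imwrite('pics/w8c.png',cv2.resize(im[80:330,260:370],(330,750))[:600])
edges(s,[(290,95),(283,250)],[(352,98),(338,265)])
warp(im,'wrist',s,6,400,480,-30,130,.25,'w8o')
E
```

```text
L [[430.4, 107.5], [424.3, 24.9]] heading 85.73
R [[461.4, 106.1], [456.2, 15.4]] heading 86.67
nose mid [445.9 106.8] width 31.041014141095275
```

View pics/w8o.png

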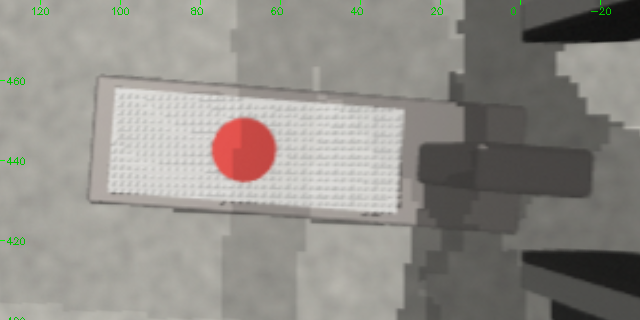

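{"name": "drive_tool", "arguments": {"plan": [{"dx":0.06,"dy":-0.11,"dz":0,"twist":0.63},{"dx":0,"dy":0,"dz":0.48,"twist":0},{"dx":0,"dy":0,"dz":0.48,"twist":0},{"dx":0,"dy":0,"dz":0.48,"twist":0},{"dx":0,"dy":0,"dz":0,"twist":0},{"dx":0,"dy":0,"dz":0,"twist":0},{"dx":0,"dy":0,"dz":0,"twist":0}]}}

```text
time_s: 26.37
ee_pos: [440.1, 14.0, 27.3]
tcp_rot: [[0.067, 0.998, 0.002], [0.998, -0.067, -0.0], [-0.0, 0.002, -1.0]]
force: [-0.7, 0.4, 0.1]
width: 40.2
```

{"name": "drive_tool", "arguments": {"plan": [{"dx":0,"dy":0,"dz":0,"twist":0},{"dx":0,"dy":0,"dz":0,"twist":0},{"dx":0,"dy":0,"dz":0,"twist":0},{"dx":0,"dy":0,"dz":0,"twist":0},{"dx":0,"dy":0,"dz":0,"twist":0},{"dx":0,"dy":0,"dz":0,"twist":0},{"dx":0,"dy":0,"dz":0,"twist":0}], "jaw": 3, "grip_force": 40}}

```text
time_s: 26.95
ee_pos: [439.8, 14.0, 26.8]
tcp_rot: [[0.067, 0.998, 0.002], [0.998, -0.067, -0.0], [-0.0, 0.002, -1.0]]
force: [-0.7, 0.3, 5.6]
width: 9.6
```

{"name": "drive_tool", "arguments": {"plan": [{"dx":0,"dy":0,"dz":-0.3,"twist":0},{"dx":0,"dy":0,"dz":-0.5,"twist":0},{"dx":0,"dy":0,"dz":-0.5,"twist":0},{"dx":0,"dy":0,"dz":-0.5,"twist":0},{"dx":0,"dy":0,"dz":0,"twist":0},{"dx":0,"dy":0,"dz":0,"twist":0},{"dx":0,"dy":0,"dz":0,"twist":0}]}}

```text
time_s: 27.53
ee_pos: [438.7, 14.1, 70.4]
tcp_rot: [[0.067, 0.998, -0.0], [0.998, -0.067, 0.0], [0.0, -0.0, -1.0]]
force: [-0.0, -0.3, -1.8]
width: 9.2
```

Run:
```python
from h import *
s,im,d=grab('wrist','w9');print(s['ee_pos'],s['tcp_rot'][:,0],s['width'])
np.savez('w9',im=im,d=d,p=s['ee_pos'],R=s['tcp_rot'])
P=cloud('wrist',im,d,s)
# tool coords
R=np.array(s['tcp_rot']);T=(P-np.array(s['ee_pos']))@R
m=(abs(T[...,1])<25)&(T[...,0]>15)&(T[...,0]<110)&(T[...,2]<45)&(T[...,2]>-10)
for a in range(20,100,10):
    q=T[m&(T[...,0]>a)&(T[...,0]<a+10)]; print(a,len(q),np.round(np.median(q,0),1) if len(q) else'')
```

```text
[438.67099194  14.12424948  70.38518618] [6.65971346e-02 9.97779946e-01 9.28919735e-06] 9.210176785319387
20 1393 [25.1  0.2 20.4]
30 1486 [35.1  0.2 20.5]
40 1560 [45.2  0.2 20.4]
50 1678 [55.2  0.2 20.2]
60 1796 [65.2  0.2 20.4]
70 1905 [75.1  0.2 20.4]
80 2027 [85.2 -0.2 20.5]
90 682 [91.6  0.6 20.8]
```

View pics/w9.png

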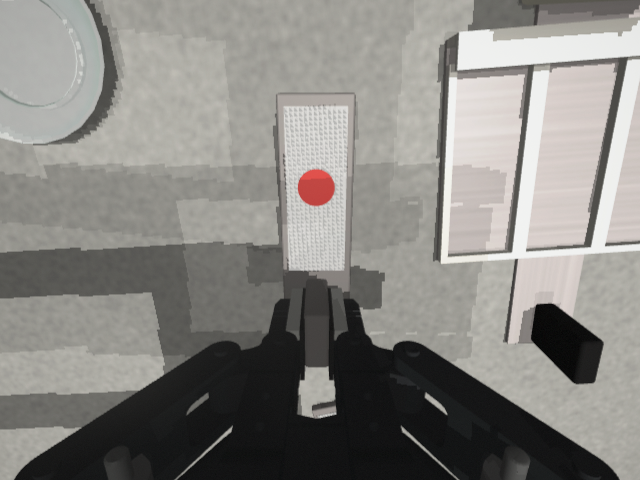

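The carrier hangs level: its underside is 26.4 mm below the TCP and its nose 93 mm ahead. I'll carry it over the nearest bay (bay2, x ≈ 535).

{"name": "drive_tool", "arguments": {"plan": [{"dx":0,"dy":0,"dz":0,"twist":-0.68},{"dx":0.02,"dy":0.55,"dz":0,"twist":0},{"dx":0.02,"dy":0.55,"dz":0,"twist":0},{"dx":0.02,"dy":0.55,"dz":0,"twist":0},{"dx":0.02,"dy":0.55,"dz":0,"twist":0},{"dx":0.02,"dy":0.55,"dz":0,"twist":0},{"dx":0.02,"dy":0.55,"dz":0,"twist":0},{"dx":0.02,"dy":0.55,"dz":0,"twist":0},{"dx":0,"dy":0,"dz":0,"twist":0},{"dx":0,"dy":0,"dz":0,"twist":0},{"dx":0,"dy":0,"dz":0,"twist":0}]}}

```text
time_s: 28.5
ee_pos: [533.9, 18.1, 69.7]
tcp_rot: [[-0.005, 1.0, -0.002], [1.0, 0.005, 0.0], [0.0, -0.002, -1.0]]
force: [-0.3, -0.2, 0.3]
width: 9.3
```

Run:
```python
from h import *
s,im,d=grab('wrist','w10');print(s['ee_pos'],s['tcp_rot'][:,0],s['width'])
np.savez('w10',im=im,d=d,p=s['ee_pos'],R=s['tcp_rot'])
warp(im,'wrist',s,8,490,680,-20,140,.25*1.1,'w10o')
```

```text
[533.91563486  18.08686309  69.74183799] [-4.59226948e-03  9.99989446e-01  1.38609435e-04] 9.274684874611905
```

View pics/w10.png

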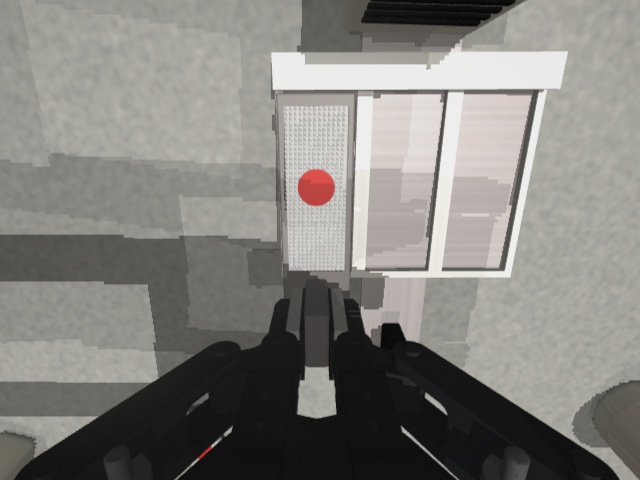

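View pics/w10o.png

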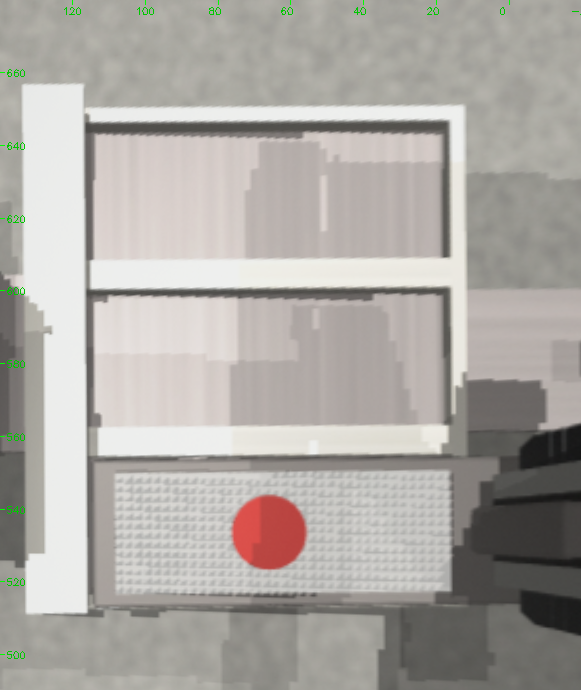

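{"name": "drive_tool", "arguments": {"plan": [{"dx":0,"dy":0.08,"dz":0.3,"twist":0},{"dx":0,"dy":0,"dz":0.35,"twist":0},{"dx":0,"dy":0,"dz":0.35,"twist":0},{"dx":0,"dy":0,"dz":0.25,"twist":0},{"dx":0,"dy":0,"dz":0.08,"twist":0},{"dx":0,"dy":0,"dz":0,"twist":0},{"dx":0,"dy":0,"dz":0,"twist":0},{"dx":0,"dy":0,"dz":0,"twist":0}]}}

```text
time_s: 29.22
ee_pos: [537.6, 18.0, 37.9]
tcp_rot: [[-0.005, 1.0, 0.001], [1.0, 0.005, -0.0], [-0.0, 0.001, -1.0]]
force: [-0.5, -1.1, 1.0]
width: 9.4
```

Run:
```python
from h import *
s,im,d=grab('wrist','w11');print(s['ee_pos'],s['force'],s['width'])
np.savez('w11',im=im,d=d,p=s['ee_pos'],R=s['tcp_rot'])
```

```text
[537.56828349  18.04924231  37.9236552 ] [-0.47937014 -1.11333757  0.96736963] 9.360612829314489
```

View pics/w11.png

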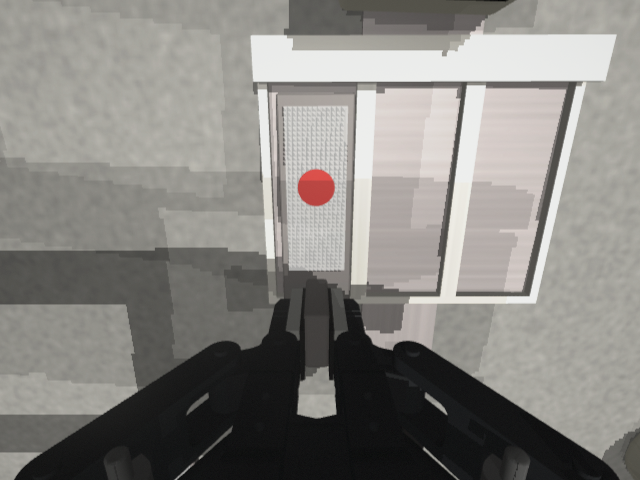

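{"name": "drive_tool", "arguments": {"plan": [{"dx":0,"dy":-0.06,"dz":0.06,"twist":0},{"dx":0,"dy":0,"dz":0,"twist":0},{"dx":0,"dy":0,"dz":0,"twist":0}]}}

```text
time_s: 29.52
ee_pos: [535.6, 18.1, 36.1]
tcp_rot: [[-0.005, 1.0, 0.0], [1.0, 0.005, -0.0], [-0.0, 0.0, -1.0]]
force: [0.2, -0.4, -1.1]
width: 9.7
```

{"name": "drive_tool", "arguments": {"plan": [{"dx":0,"dy":0,"dz":0,"twist":0},{"dx":0,"dy":0,"dz":0,"twist":0},{"dx":0,"dy":0,"dz":0,"twist":0},{"dx":0,"dy":0,"dz":0,"twist":0}], "jaw": 16}}

```text
time_s: 29.85
ee_pos: [535.8, 18.0, 36.2]
tcp_rot: [[-0.005, 1.0, 0.0], [1.0, 0.005, 0.0], [0.0, 0.0, -1.0]]
force: [0.3, -0.9, 0.2]
width: 16.3
```

```bash
cat >> ca.py <<'E'
def inhand(tag):
    s,im,d=grab('wrist',tag);print(np.round(s['ee_pos'],1),np.round(s['force'],1),round(s['width'],1),round(s['time_s'],1))
    P=cloud('wrist',im,d,s);R=np.array(s['tcp_rot']);T=(P-np.array(s['ee_pos']))@R
    m=(abs(T[...,1])<9)&(T[...,0]>15)&(T[...,0]<125)&(T[...,2]<50)&(T[...,2]>-10)
    for a in range(20,120,15):
        q=P[m&(T[...,0]>a)&(T[...,0]<a+5)]; print(a,len(q),'z',np.round(np.median(q[:,2]),1) if len(q) else'')
    return s,im,d,P
E
python3 -c "
from ca import *
inhand('w12')"
```

```text
[535.8  18.   36.2] [ 0.3 -0.9  0.2] 16.3 29.9
20 386 z 13.1
35 407 z 12.5
50 446 z 11.9
65 500 z 10.8
80 543 z 10.0
95 778 z 16.7
110 433 z 18.1
```

View pics/w12.png

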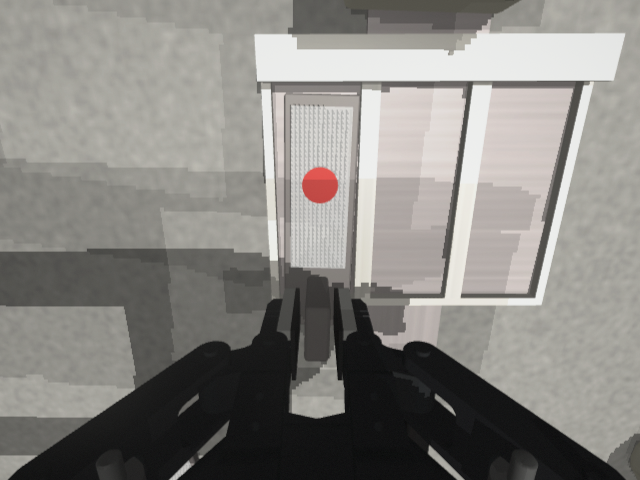

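It landed as planned: nose down on the floor, tail on the stop. I'll regrip, shift 2 mm to centre it, slide it under the lip and release.

{"name": "drive_tool", "arguments": {"plan": [{"dx":0,"dy":0,"dz":0,"twist":0},{"dx":0,"dy":0,"dz":0,"twist":0},{"dx":0,"dy":0,"dz":0,"twist":0},{"dx":0,"dy":0,"dz":0,"twist":0},{"dx":0,"dy":-0.06,"dz":0,"twist":0},{"dx":0.1,"dy":0,"dz":0,"twist":0},{"dx":0.1,"dy":0,"dz":0,"twist":0},{"dx":0.1,"dy":0,"dz":0,"twist":0},{"dx":0.1,"dy":0,"dz":0,"twist":0},{"dx":0.1,"dy":0,"dz":0,"twist":0},{"dx":0.06,"dy":0,"dz":0,"twist":0},{"dx":0,"dy":0,"dz":0,"twist":0},{"dx":0,"dy":0,"dz":0,"twist":0}], "jaw": 3, "grip_force": 30}}

```text
time_s: 30.98
ee_pos: [534.1, 32.3, 36.0]
tcp_rot: [[-0.005, 1.0, -0.0], [1.0, 0.005, 0.0], [0.0, -0.0, -1.0]]
force: [-0.7, 0.8, 0.9]
width: 9.6
```

```bash
python3 -c "
from ca import *
inhand('w13')"
```

```text
[534.1  32.3  36. ] [-0.7  0.8  0.9] 9.6 31.0
20 386 z 13.0
35 423 z 12.3
50 448 z 11.9
65 502 z 10.7
80 561 z 11.1
95 482 z 18.0
110 557 z 0.2
```

View pics/w13.png

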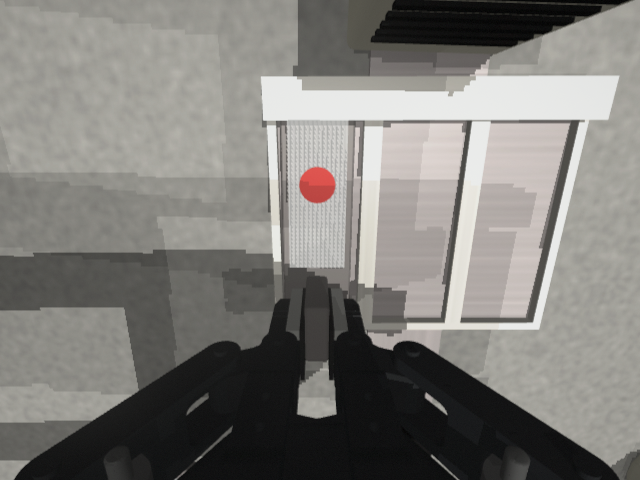

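{"name": "drive_tool", "arguments": {"plan": [{"dx":0,"dy":0,"dz":0,"twist":0},{"dx":0,"dy":0,"dz":0,"twist":0},{"dx":0,"dy":0,"dz":0,"twist":0},{"dx":0,"dy":0,"dz":0,"twist":0}], "jaw": 18}}

```text
time_s: 31.37
ee_pos: [534.1, 31.9, 36.0]
tcp_rot: [[-0.004, 1.0, -0.0], [1.0, 0.004, -0.0], [-0.0, -0.0, -1.0]]
force: [-0.4, -0.4, -0.3]
width: 18.5
```

```bash
python3 -c "
from ca import *
inhand('w14')"
```

```text
[534.1  31.9  36. ] [-0.4 -0.4 -0.3] 18.5 31.4
20 361 z 9.5
35 389 z 9.5
50 431 z 9.8
65 485 z 9.6
80 561 z 10.2
95 534 z 18.1
110 558 z 0.1
```

View pics/w14.png

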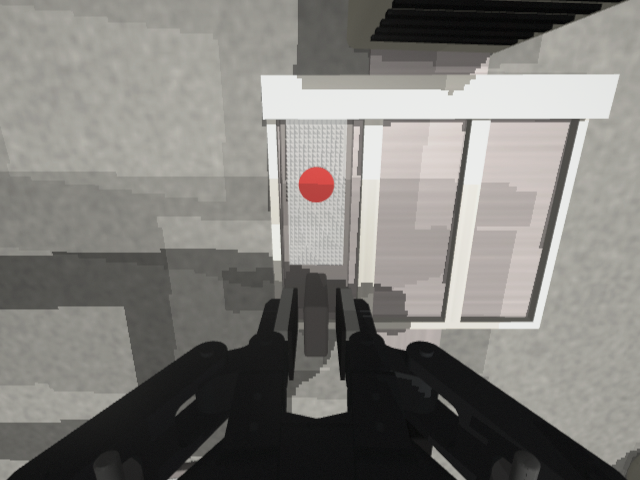

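The plate top is at z≈9.6 along its whole length, so the carrier lies flat and seated. Next is the second carrier, near (450, -132).

{"name": "drive_tool", "arguments": {"plan": [{"dx":0,"dy":0,"dz":-0.4,"twist":0},{"dx":0,"dy":0,"dz":-0.9,"twist":0},{"dx":0,"dy":0,"dz":-0.9,"twist":0},{"dx":0,"dy":0,"dz":-0.9,"twist":0},{"dx":-0.88,"dy":-0.3,"dz":0,"twist":0},{"dx":-0.88,"dy":-0.3,"dz":0,"twist":0},{"dx":-0.88,"dy":-0.3,"dz":0,"twist":0},{"dx":-0.88,"dy":-0.3,"dz":0,"twist":0},{"dx":-0.88,"dy":-0.3,"dz":0,"twist":0},{"dx":-0.88,"dy":-0.3,"dz":0,"twist":0},{"dx":-0.88,"dy":-0.3,"dz":0,"twist":0},{"dx":-0.88,"dy":-0.3,"dz":0,"twist":0},{"dx":-0.88,"dy":-0.3,"dz":0,"twist":0},{"dx":-0.88,"dy":-0.3,"dz":0,"twist":-0.8},{"dx":0,"dy":0,"dz":0,"twist":-0.87},{"dx":0,"dy":0,"dz":0,"twist":0},{"dx":0,"dy":0,"dz":0,"twist":0},{"dx":0,"dy":0,"dz":0,"twist":0}], "jaw": 18}}

```text
time_s: 32.92
ee_pos: [460.3, -187.9, 113.9]
tcp_rot: [[-0.176, 0.984, 0.0], [0.984, 0.176, 0.0], [0.0, 0.0, -1.0]]
force: [-0.1, 0.8, 0.6]
width: 17.9
```

```bash
python3 -c "
from ca import *
s,im,d=grab('wrist','w15');np.savez('w15',im=im,d=d,p=s['ee_pos'],R=s['tcp_rot']);print(s['ee_pos'],s['tcp_rot'][:,0],s['time_s'])
carriers(s,im,d,cloud('wrist',im,d,s))
warp(im,'wrist',s,6,400,500,-240,-70,.25,'w15o')"
```

```text
[ 460.34680397 -187.88422319  113.9128997 ] [-1.76035207e-01  9.84383871e-01  1.39733083e-05] 32.9167
px [316. 163.] dot [ 450.2 -132.5] tab [ 460.5 -186.7] [ 9.7 24.4] dist 55.2 heading 100.82
```

View pics/w15.png

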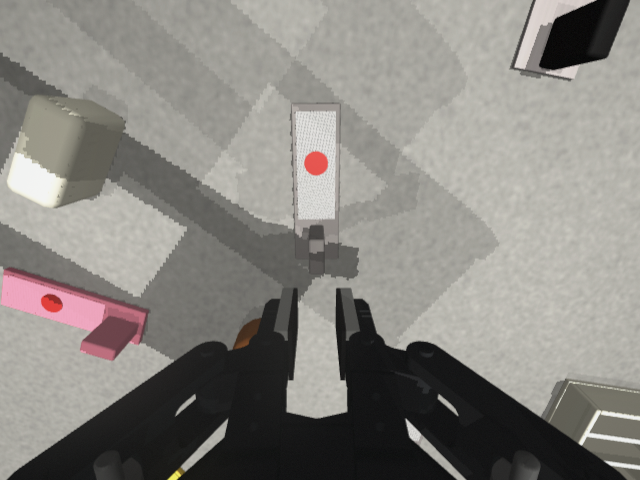

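View pics/w15o.png

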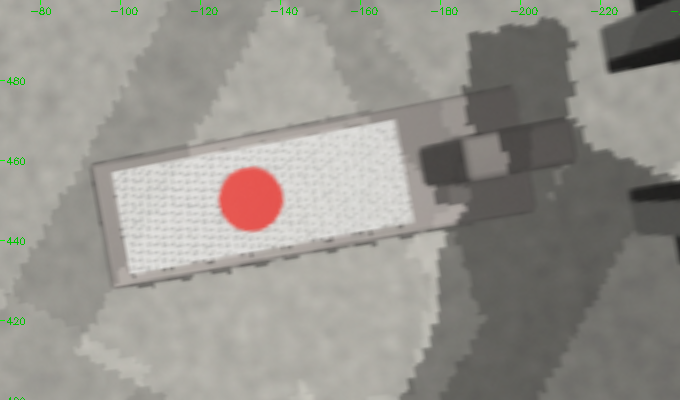

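{"name": "drive_tool", "arguments": {"plan": [{"dx":0.03,"dy":0,"dz":0.5,"twist":0},{"dx":0,"dy":0,"dz":0.7,"twist":0},{"dx":0,"dy":0,"dz":0.7,"twist":0},{"dx":0,"dy":0,"dz":0.7,"twist":0},{"dx":0,"dy":0,"dz":0.6,"twist":0},{"dx":0,"dy":0,"dz":0.28,"twist":0},{"dx":0,"dy":0,"dz":0,"twist":0},{"dx":0,"dy":0,"dz":0,"twist":0},{"dx":0,"dy":0,"dz":0,"twist":0}], "jaw": 32}}

```text
time_s: 33.72
ee_pos: [460.9, -187.7, 27.6]
tcp_rot: [[-0.178, 0.984, 0.001], [0.984, 0.178, -0.001], [-0.001, 0.001, -1.0]]
force: [-0.8, 0.4, 0.5]
width: 32.2
```

{"name": "drive_tool", "arguments": {"plan": [{"dx":0,"dy":0,"dz":0,"twist":0},{"dx":0,"dy":0,"dz":0,"twist":0},{"dx":0,"dy":0,"dz":0,"twist":0},{"dx":0,"dy":0,"dz":0,"twist":0},{"dx":0,"dy":0,"dz":0,"twist":0},{"dx":0,"dy":0,"dz":0,"twist":0},{"dx":0,"dy":0,"dz":-0.3,"twist":0},{"dx":0,"dy":0,"dz":-0.5,"twist":0},{"dx":0,"dy":0,"dz":-0.5,"twist":0},{"dx":0,"dy":0,"dz":-0.5,"twist":0},{"dx":0,"dy":0,"dz":-0.3,"twist":0},{"dx":0,"dy":0,"dz":0,"twist":0},{"dx":0,"dy":0,"dz":0,"twist":0}], "jaw": 3, "grip_force": 40}}

```text
time_s: 34.8
ee_pos: [460.3, -187.7, 79.5]
tcp_rot: [[-0.178, 0.984, 0.001], [0.984, 0.178, -0.001], [-0.001, 0.001, -1.0]]
force: [0.5, -0.3, -0.3]
width: 9.4
```

```bash
python3 -c "
from ca import *
inhand('w16')"
```

```text
[ 460.3 -187.7   79.5] [ 0.5 -0.3 -0.3] 9.4 34.8
20 385 z 58.1
35 423 z 58.1
50 457 z 58.5
65 500 z 58.2
80 568 z 58.2
95 0 z 
110 0 z
```

View pics/w16.png

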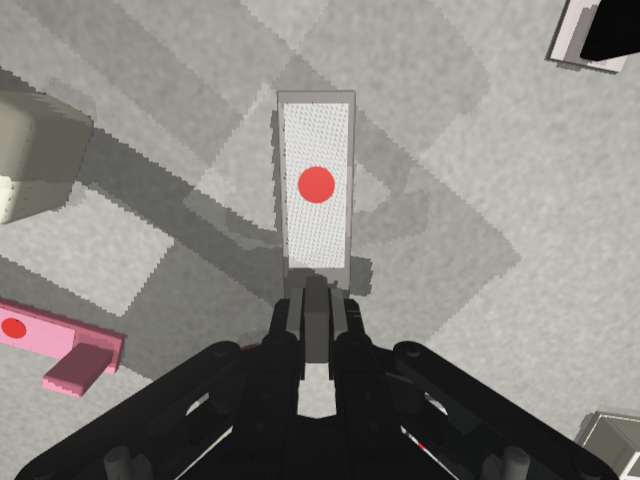

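Held level. On to the middle bay.

{"name": "drive_tool", "arguments": {"plan": [{"dx":0,"dy":0,"dz":-0.4,"twist":0.87},{"dx":0,"dy":0,"dz":0,"twist":0.82},{"dx":0.82,"dy":0.48,"dz":0,"twist":0},{"dx":0.82,"dy":0.48,"dz":0,"twist":0},{"dx":0.82,"dy":0.48,"dz":0,"twist":0},{"dx":0.82,"dy":0.48,"dz":0,"twist":0},{"dx":0.82,"dy":0.48,"dz":0,"twist":0},{"dx":0.82,"dy":0.48,"dz":0,"twist":0},{"dx":0.82,"dy":0.48,"dz":0,"twist":0},{"dx":0.82,"dy":0.48,"dz":0,"twist":0},{"dx":0.82,"dy":0.48,"dz":0,"twist":0},{"dx":0.82,"dy":0.52,"dz":0,"twist":0},{"dx":0,"dy":0,"dz":0,"twist":0},{"dx":0,"dy":0,"dz":0,"twist":0},{"dx":0,"dy":0,"dz":0,"twist":0}]}}

```text
time_s: 36.1
ee_pos: [579.6, 17.6, 87.8]
tcp_rot: [[-0.003, 1.0, -0.002], [1.0, 0.003, -0.0], [-0.0, -0.002, -1.0]]
force: [-0.2, -0.1, -1.0]
width: 9.4
```

```bash
python3 -c "
from ca import *
s,im,d,P=inhand('w17');print(s['tcp_rot'][:,0])
lip=(abs(P[...,2]-18)<3)&(abs(P[...,0]-580)<90)&(abs(P[...,1]-125)<15)&(im.min(2)>150)
print('lip',cv2.minAreaRect(P[lip][:,:2].astype(np.float32)))
warp(im,'wrist',s,8,490,680,-20,140,.275,'w17o')"
```

```text
[579.6  17.6  87.8] [-0.2 -0.1 -1. ] 9.4 36.1
20 380 z 66.5
35 429 z 66.6
50 460 z 66.8
65 500 z 66.6
80 570 z 66.6
95 0 z 
110 0 z 
[-2.97906996e-03  9.99995544e-01 -1.93691184e-04]
lip ((581.5304565429688, 123.5396957397461), (138.49417114257812, 16.24431800842285), 0.3934646546840668)
```

View pics/w17o.png

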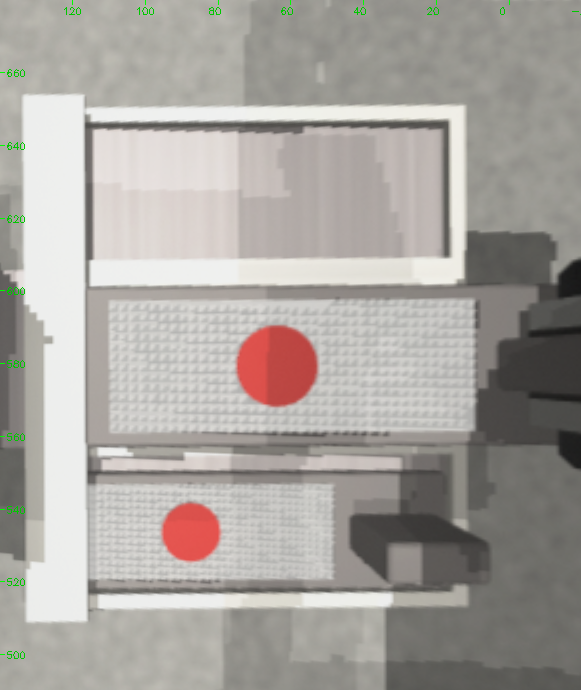

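{"name": "drive_tool", "arguments": {"plan": [{"dx":0,"dy":0.07,"dz":0.4,"twist":0},{"dx":0,"dy":0,"dz":0.45,"twist":0},{"dx":0,"dy":0,"dz":0.45,"twist":0},{"dx":0,"dy":0,"dz":0.4,"twist":0},{"dx":0,"dy":0,"dz":0.25,"twist":0},{"dx":0,"dy":0,"dz":0,"twist":0},{"dx":0,"dy":0,"dz":0,"twist":0},{"dx":0,"dy":0,"dz":0,"twist":0}]}}

```text
time_s: 36.82
ee_pos: [582.6, 17.7, 40.6]
tcp_rot: [[-0.003, 1.0, 0.001], [1.0, 0.003, -0.0], [-0.0, 0.001, -1.0]]
force: [0.4, 0.1, -0.1]
width: 9.4
```

```bash
python3 -c "
from ca import *
inhand('w18')"
```

```text
[582.6  17.7  40.6] [ 0.4  0.1 -0.1] 9.4 36.8
20 377 z 19.3
35 418 z 19.3
50 455 z 19.7
65 504 z 19.3
80 568 z 19.4
95 681 z 4.2
110 492 z 18.2
```

View pics/w18.png

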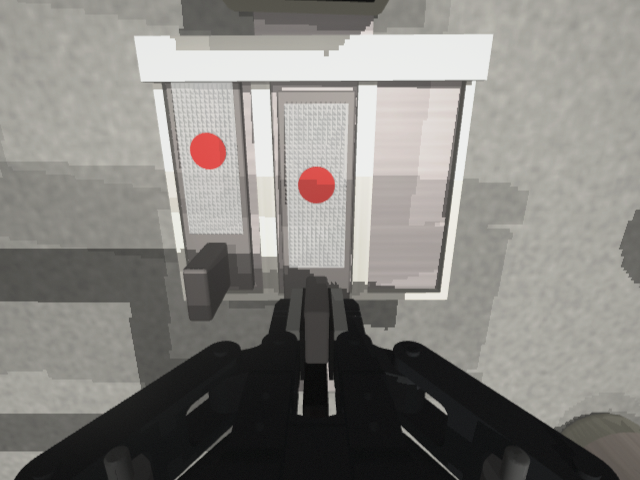

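{"name": "drive_tool", "arguments": {"plan": [{"dx":0,"dy":-0.05,"dz":0.14,"twist":0},{"dx":0,"dy":0,"dz":0,"twist":0},{"dx":0,"dy":0,"dz":0,"twist":0}]}}

```text
time_s: 37.12
ee_pos: [580.9, 17.8, 36.8]
tcp_rot: [[-0.003, 1.0, -0.0], [1.0, 0.003, -0.0], [-0.0, -0.0, -1.0]]
force: [-0.3, 0.2, -0.2]
width: 9.2
```

{"name": "drive_tool", "arguments": {"plan": [{"dx":0,"dy":0,"dz":0,"twist":0},{"dx":0,"dy":0,"dz":0,"twist":0},{"dx":0,"dy":0,"dz":0,"twist":0},{"dx":0,"dy":0,"dz":0,"twist":0}], "jaw": 16}}

```text
time_s: 37.45
ee_pos: [581.1, 17.7, 36.9]
tcp_rot: [[-0.003, 1.0, 0.0], [1.0, 0.003, -0.0], [-0.0, 0.0, -1.0]]
force: [0.5, -0.3, -0.6]
width: 16.0
```

```bash
python3 -c "
from ca import *
inhand('w19')"
```

```text
[581.1  17.7  36.9] [ 0.5 -0.3 -0.6] 16.0 37.5
20 380 z 13.1
35 416 z 12.4
50 438 z 11.9
65 496 z 10.8
80 534 z 10.0
95 749 z 4.0
110 557 z 18.1
```

View pics/w19.png

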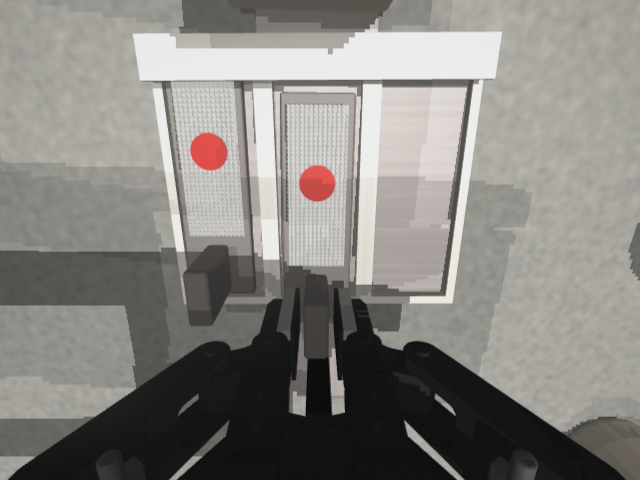

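{"name": "drive_tool", "arguments": {"plan": [{"dx":0,"dy":0,"dz":0,"twist":0},{"dx":0,"dy":0,"dz":0,"twist":0},{"dx":0,"dy":0,"dz":0,"twist":0},{"dx":0,"dy":0,"dz":0,"twist":0},{"dx":0.1,"dy":0,"dz":0,"twist":0},{"dx":0.1,"dy":0,"dz":0,"twist":0},{"dx":0.1,"dy":0,"dz":0,"twist":0},{"dx":0.1,"dy":0,"dz":0,"twist":0},{"dx":0.1,"dy":0,"dz":0,"twist":0},{"dx":0.07,"dy":0,"dz":0,"twist":0},{"dx":0,"dy":0,"dz":0,"twist":0},{"dx":0,"dy":0,"dz":0,"twist":0}], "jaw": 3, "grip_force": 30}}

```text
time_s: 38.5
ee_pos: [580.9, 32.4, 36.7]
tcp_rot: [[-0.003, 1.0, -0.0], [1.0, 0.003, 0.0], [0.0, -0.0, -1.0]]
force: [-0.1, -0.0, 0.5]
width: 9.5
```

{"name": "drive_tool", "arguments": {"plan": [{"dx":0,"dy":0,"dz":0,"twist":0},{"dx":0,"dy":0,"dz":0,"twist":0},{"dx":0,"dy":0,"dz":0,"twist":0},{"dx":0,"dy":0,"dz":0,"twist":0}], "jaw": 18}}

```text
time_s: 38.83
ee_pos: [580.9, 31.9, 36.7]
tcp_rot: [[-0.002, 1.0, -0.0], [1.0, 0.002, -0.0], [-0.0, -0.0, -1.0]]
force: [0.2, -0.1, 0.1]
width: 17.7
```

```bash
python3 -c "
from ca import *
inhand('w20')"
```

```text
[580.9  31.9  36.7] [ 0.2 -0.1  0.1] 17.7 38.8
20 371 z 9.5
35 387 z 9.4
50 437 z 9.8
65 462 z 9.5
80 552 z 10.0
95 588 z 18.1
110 168 z 10.2
```

View pics/w20.png

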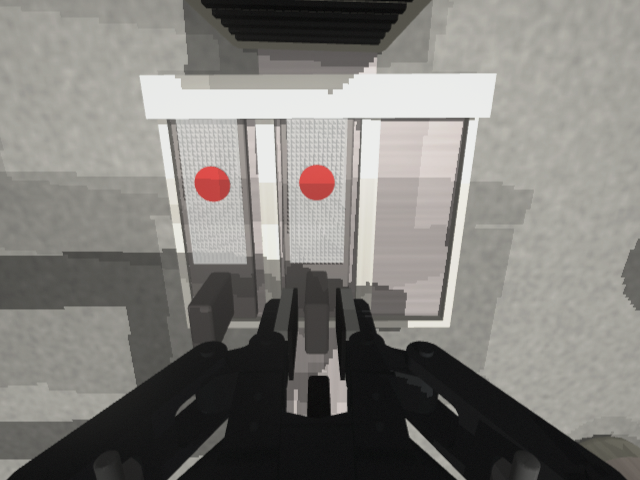

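Two carriers are seated. Now for the third.

{"name": "drive_tool", "arguments": {"plan": [{"dx":0,"dy":0,"dz":-0.4,"twist":0},{"dx":0,"dy":0,"dz":-0.9,"twist":0},{"dx":0,"dy":0,"dz":-0.9,"twist":0},{"dx":0,"dy":0,"dz":-0.9,"twist":0},{"dx":-0.96,"dy":-0.02,"dz":0,"twist":0},{"dx":-0.96,"dy":-0.02,"dz":0,"twist":0},{"dx":-0.96,"dy":-0.02,"dz":0,"twist":0},{"dx":-0.96,"dy":-0.02,"dz":0,"twist":0},{"dx":-0.96,"dy":-0.02,"dz":0,"twist":0},{"dx":-0.96,"dy":-0.02,"dz":0,"twist":0},{"dx":-0.96,"dy":-0.02,"dz":0,"twist":0},{"dx":-0.96,"dy":-0.02,"dz":0,"twist":0},{"dx":-0.96,"dy":-0.02,"dz":0,"twist":0},{"dx":-0.96,"dy":-0.02,"dz":0,"twist":0},{"dx":-0.96,"dy":-0.02,"dz":0,"twist":0},{"dx":-0.96,"dy":-0.02,"dz":0,"twist":0},{"dx":-0.96,"dy":-0.02,"dz":0,"twist":0},{"dx":-0.96,"dy":-0.02,"dz":0,"twist":0},{"dx":-0.96,"dy":-0.02,"dz":0,"twist":0},{"dx":-0.96,"dy":-0.02,"dz":0,"twist":0}], "jaw": 18}}

```text
time_s: 40.55
ee_pos: [573.8, -353.4, 115.2]
tcp_rot: [[-0.002, 1.0, 0.0], [1.0, 0.002, -0.0], [-0.0, 0.0, -1.0]]
force: [-0.3, 0.3, -0.3]
width: 17.9
```

{"name": "drive_tool", "arguments": {"plan": [{"dx":-0.96,"dy":-0.02,"dz":0,"twist":0},{"dx":0,"dy":0,"dz":0,"twist":0},{"dx":0,"dy":0,"dz":0,"twist":0},{"dx":0,"dy":0,"dz":0,"twist":0}]}}

```text
time_s: 40.88
ee_pos: [573.4, -375.7, 114.6]
tcp_rot: [[-0.002, 1.0, 0.0], [1.0, 0.002, 0.0], [0.0, 0.0, -1.0]]
force: [-0.6, 0.2, 0.1]
width: 18.1
```

```bash
python3 -c "
from ca import *
s,im,d=grab('wrist','w21');np.savez('w21',im=im,d=d,p=s['ee_pos'],R=s['tcp_rot']);print(s['ee_pos'],s['tcp_rot'][:,0],s['time_s'])
carriers(s,im,d,cloud('wrist',im,d,s))
warp(im,'wrist',s,6,510,630,-430,-250,.26,'w21o')"
```

```text
[ 573.4452877  -375.72143685  114.58891327] [-2.08216551e-03  9.99997736e-01  4.39277907e-04] 40.8833
px [315. 165.] dot [ 572.4 -321.1] tab [ 572.6 -376.1] [ 9.7 24. ] dist 55.0 heading 90.2
px [ 68. 343.] dot [ 372.8 -463.4] no tab
```

View pics/w21.png

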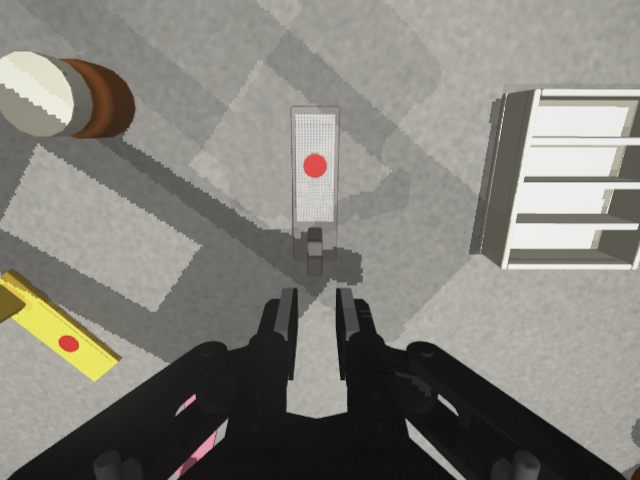

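View pics/w21o.png

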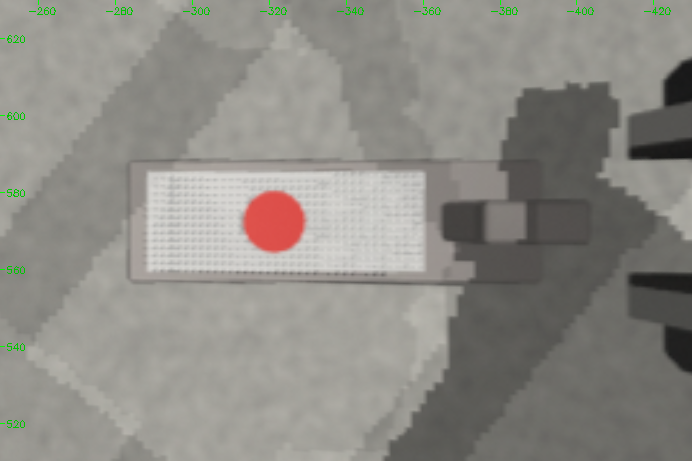

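{"name": "drive_tool", "arguments": {"plan": [{"dx":0,"dy":-0.03,"dz":0.5,"twist":0},{"dx":0,"dy":0,"dz":0.7,"twist":0},{"dx":0,"dy":0,"dz":0.7,"twist":0},{"dx":0,"dy":0,"dz":0.7,"twist":0},{"dx":0,"dy":0,"dz":0.6,"twist":0},{"dx":0,"dy":0,"dz":0.28,"twist":0},{"dx":0,"dy":0,"dz":0,"twist":0},{"dx":0,"dy":0,"dz":0,"twist":0},{"dx":0,"dy":0,"dz":0,"twist":0}], "jaw": 32}}

```text
time_s: 41.68
ee_pos: [573.5, -376.4, 28.5]
tcp_rot: [[-0.003, 1.0, 0.001], [1.0, 0.003, -0.001], [-0.001, 0.001, -1.0]]
force: [0.5, -0.7, 0.1]
width: 32.2
```

{"name": "drive_tool", "arguments": {"plan": [{"dx":0,"dy":0,"dz":0,"twist":0},{"dx":0,"dy":0,"dz":0,"twist":0},{"dx":0,"dy":0,"dz":0,"twist":0},{"dx":0,"dy":0,"dz":0,"twist":0},{"dx":0,"dy":0,"dz":0,"twist":0},{"dx":0,"dy":0,"dz":0,"twist":0},{"dx":0,"dy":0,"dz":-0.3,"twist":0},{"dx":0,"dy":0,"dz":-0.5,"twist":0},{"dx":0,"dy":0,"dz":-0.5,"twist":0},{"dx":0,"dy":0,"dz":-0.5,"twist":0},{"dx":0,"dy":0,"dz":-0.5,"twist":0},{"dx":0,"dy":0,"dz":-0.3,"twist":0},{"dx":0,"dy":0,"dz":0,"twist":0},{"dx":0,"dy":0,"dz":0,"twist":0}], "jaw": 3, "grip_force": 40}}

```text
time_s: 42.85
ee_pos: [573.2, -376.4, 93.4]
tcp_rot: [[-0.002, 1.0, 0.001], [1.0, 0.002, -0.001], [-0.001, 0.001, -1.0]]
force: [-1.3, 0.6, -0.9]
width: 9.4
```

```bash
python3 -c "
from ca import *
inhand('w22')"
```

```text
[ 573.2 -376.4   93.4] [-1.3  0.6 -0.9] 9.4 42.9
20 369 z 70.8
35 419 z 70.9
50 446 z 71.3
65 500 z 71.0
80 567 z 71.0
95 0 z 
110 0 z
```

View pics/w22.png

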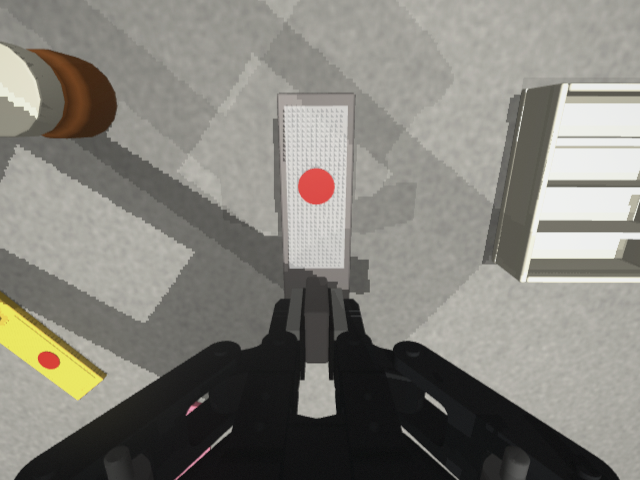

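{"name": "drive_tool", "arguments": {"plan": [{"dx":0.985,"dy":0.135,"dz":0,"twist":0},{"dx":0.985,"dy":0.135,"dz":0,"twist":0},{"dx":0.985,"dy":0.135,"dz":0,"twist":0},{"dx":0.985,"dy":0.135,"dz":0,"twist":0},{"dx":0.985,"dy":0.135,"dz":0,"twist":0},{"dx":0.985,"dy":0.135,"dz":0,"twist":0},{"dx":0.985,"dy":0.135,"dz":0,"twist":0},{"dx":0.985,"dy":0.135,"dz":0,"twist":0},{"dx":0.985,"dy":0.135,"dz":0,"twist":0},{"dx":0.985,"dy":0.135,"dz":0,"twist":0},{"dx":0.985,"dy":0.135,"dz":0,"twist":0},{"dx":0.985,"dy":0.135,"dz":0,"twist":0},{"dx":0.985,"dy":0.135,"dz":0,"twist":0},{"dx":0.985,"dy":0.135,"dz":0,"twist":0},{"dx":0.985,"dy":0.135,"dz":0,"twist":0},{"dx":0.985,"dy":0.135,"dz":0,"twist":0},{"dx":0,"dy":0,"dz":0,"twist":0},{"dx":0,"dy":0,"dz":0,"twist":0},{"dx":0,"dy":0,"dz":0,"twist":0}]}}

```text
time_s: 44.48
ee_pos: [625.1, 17.8, 91.3]
tcp_rot: [[-0.003, 1.0, -0.002], [1.0, 0.003, -0.0], [-0.0, -0.002, -1.0]]
force: [-0.2, -0.4, -1.4]
width: 9.6
```

```bash
python3 -c "
from ca import *
s,im,d,P=inhand('w23');print(s['tcp_rot'][:,0])
lip=(abs(P[...,2]-18)<3)&(abs(P[...,0]-580)<90)&(abs(P[...,1]-125)<15)&(im.min(2)>150)
print('lip',cv2.minAreaRect(P[lip][:,:2].astype(np.float32)))"
```

```text
[625.1  17.8  91.3] [-0.2 -0.4 -1.4] 9.6 44.5
20 370 z 68.8
35 421 z 68.9
50 447 z 69.2
65 496 z 69.0
80 570 z 69.0
95 0 z 
110 0 z 
[-2.99817905e-03  9.99995452e-01 -3.27199818e-04]
lip ((581.3754272460938, 123.50932312011719), (138.56324768066406, 16.40340805053711), 0.27013471722602844)
```

View pics/w23.png

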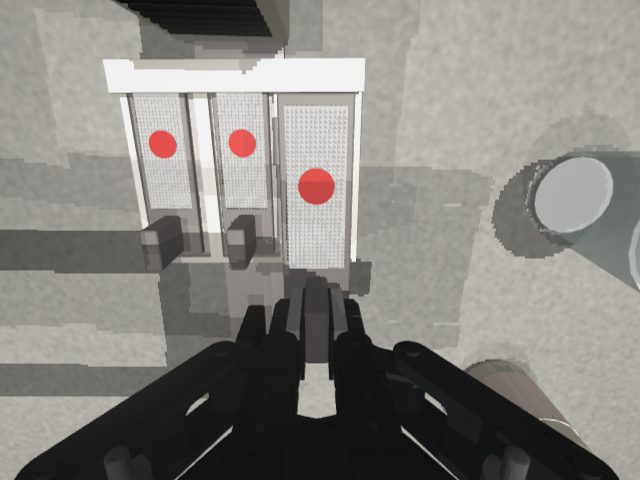

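{"name": "drive_tool", "arguments": {"plan": [{"dx":0,"dy":0.06,"dz":0.4,"twist":0},{"dx":0,"dy":0,"dz":0.45,"twist":0},{"dx":0,"dy":0,"dz":0.45,"twist":0},{"dx":0,"dy":0,"dz":0.4,"twist":0},{"dx":0,"dy":0,"dz":0.25,"twist":0},{"dx":0,"dy":0,"dz":0,"twist":0},{"dx":0,"dy":0,"dz":0,"twist":0},{"dx":0,"dy":0,"dz":0,"twist":0}]}}

```text
time_s: 45.2
ee_pos: [627.6, 18.1, 43.9]
tcp_rot: [[-0.002, 1.0, 0.001], [1.0, 0.002, 0.0], [-0.0, 0.001, -1.0]]
force: [-0.4, -0.4, -0.7]
width: 9.3
```

```bash
python3 -c "
from ca import *
inhand('w24')"
```

```text
[627.6  18.1  43.9] [-0.4 -0.4 -0.7] 9.3 45.2
20 376 z 21.5
35 419 z 21.4
50 458 z 21.8
65 500 z 21.6
80 570 z 21.6
95 698 z 3.9
110 471 z 18.1
```

View pics/w24.png

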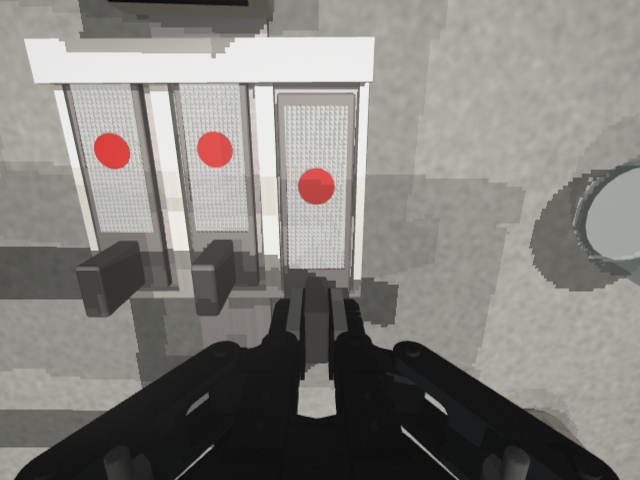

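{"name": "drive_tool", "arguments": {"plan": [{"dx":0,"dy":-0.03,"dz":0.22,"twist":0},{"dx":0,"dy":0,"dz":0,"twist":0},{"dx":0,"dy":0,"dz":0,"twist":0},{"dx":0,"dy":0,"dz":0,"twist":0}]}}

```text
time_s: 45.58
ee_pos: [626.5, 18.1, 38.1]
tcp_rot: [[-0.003, 1.0, 0.0], [1.0, 0.003, -0.0], [-0.0, 0.0, -1.0]]
force: [0.2, 0.4, 0.1]
width: 9.4
```

{"name": "drive_tool", "arguments": {"plan": [{"dx":0,"dy":0,"dz":0,"twist":0},{"dx":0,"dy":0,"dz":0,"twist":0},{"dx":0,"dy":0,"dz":0,"twist":0},{"dx":0,"dy":0,"dz":0,"twist":0}], "jaw": 16}}

```text
time_s: 45.92
ee_pos: [626.6, 18.1, 38.2]
tcp_rot: [[-0.002, 1.0, 0.0], [1.0, 0.002, -0.0], [-0.0, 0.0, -1.0]]
force: [-0.0, 0.3, 0.1]
width: 16.2
```

```bash
python3 -c "
from ca import *
inhand('w25')"
```

```text
[626.6  18.1  38.2] [-0.   0.3  0.1] 16.2 45.9
20 375 z 13.1
35 396 z 12.3
50 433 z 11.9
65 458 z 10.9
80 507 z 10.1
95 770 z 4.3
110 541 z 18.1
```

View pics/w25.png

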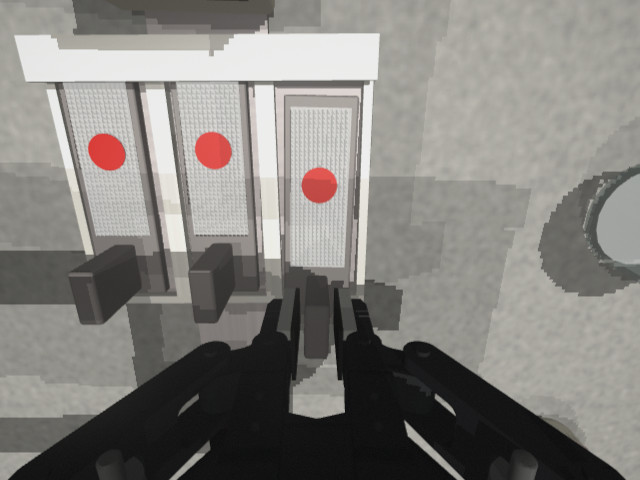

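{"name": "drive_tool", "arguments": {"plan": [{"dx":0,"dy":0,"dz":0,"twist":0},{"dx":0,"dy":0,"dz":0,"twist":0},{"dx":0,"dy":0,"dz":0,"twist":0},{"dx":0,"dy":0,"dz":0,"twist":0},{"dx":0.1,"dy":-0.02,"dz":0,"twist":0},{"dx":0.1,"dy":0,"dz":0,"twist":0},{"dx":0.1,"dy":0,"dz":0,"twist":0},{"dx":0.1,"dy":0,"dz":0,"twist":0},{"dx":0.1,"dy":0,"dz":0,"twist":0},{"dx":0.06,"dy":0,"dz":0,"twist":0},{"dx":0,"dy":0,"dz":0,"twist":0},{"dx":0,"dy":0,"dz":0,"twist":0}], "jaw": 3, "grip_force": 30}}

```text
time_s: 46.97
ee_pos: [625.9, 32.5, 38.0]
tcp_rot: [[-0.003, 1.0, -0.0], [1.0, 0.003, 0.0], [0.0, -0.0, -1.0]]
force: [-0.7, 0.9, 0.8]
width: 9.6
```

{"name": "drive_tool", "arguments": {"plan": [{"dx":0,"dy":0,"dz":0,"twist":0},{"dx":0,"dy":0,"dz":0,"twist":0},{"dx":0,"dy":0,"dz":0,"twist":0},{"dx":0,"dy":0,"dz":0,"twist":0}], "jaw": 18}}

```text
time_s: 47.3
ee_pos: [625.9, 32.0, 37.9]
tcp_rot: [[-0.002, 1.0, -0.0], [1.0, 0.002, -0.0], [-0.0, -0.0, -1.0]]
force: [0.7, 0.7, -0.1]
width: 17.9
```

```bash
python3 -c "
from ca import *
inhand('w26')"
```

```text
[625.9  32.   37.9] [ 0.7  0.7 -0.1] 17.9 47.3
20 359 z 9.4
35 385 z 9.4
50 423 z 9.8
65 442 z 9.5
80 551 z 9.8
95 596 z 18.1
110 551 z 0.1
```

View pics/w26.png

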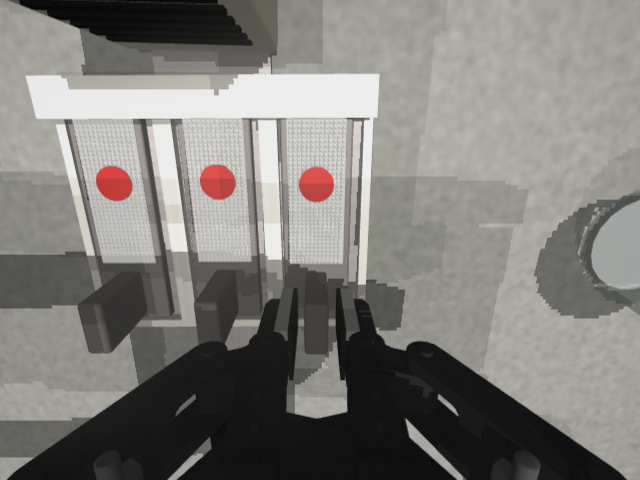

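All three carriers lie flat. I'll rise for a check view and locate the switch.

{"name": "drive_tool", "arguments": {"plan": [{"dx":0,"dy":0,"dz":-0.4,"twist":0},{"dx":0,"dy":0,"dz":-0.9,"twist":0},{"dx":0,"dy":0,"dz":-0.9,"twist":0},{"dx":0,"dy":0,"dz":-0.9,"twist":0},{"dx":0,"dy":0,"dz":-0.9,"twist":0},{"dx":0,"dy":0,"dz":-0.9,"twist":0},{"dx":0,"dy":0,"dz":-0.9,"twist":0},{"dx":0,"dy":0,"dz":-0.9,"twist":0},{"dx":0,"dy":0,"dz":-0.9,"twist":0},{"dx":0,"dy":0,"dz":-0.9,"twist":0},{"dx":0,"dy":0,"dz":0,"twist":0},{"dx":0,"dy":0,"dz":0,"twist":0}], "jaw": 18}}

```text
time_s: 48.35
ee_pos: [627.1, 32.0, 253.4]
tcp_rot: [[-0.002, 1.0, 0.005], [1.0, 0.002, -0.0], [-0.0, 0.005, -1.0]]
force: [0.0, 1.2, -1.4]
width: 18.1
```

Run:
```python
from ca import *
from bl import rep
s,im,d,=look('w27')[:3]
P=cloud('wrist',im,d,s)
h=cv2.cvtColor(im,cv2.COLOR_BGR2HSV)
red=((h[...,0]<8)|(h[...,0]>172))&(h[...,1]>150)&(h[...,2]>60)
n,l,st,c=cv2.connectedComponentsWithStats(red.astype(np.uint8))
for k in range(1,n):
    if st[k,4]>40: print('dot',np.round(c[k]),np.round(ray(c[k],10,'wrist',s)[0],1))
rep('e6')
for nme in ('scene','side'):
    q,i,dd=grab(nme,'sw_'+nme);np.savez('sw_'+nme,im=i,d=dd)
    Q=cloud(nme,i,dd)
    for lo,hi in ((3,12),(12,25),(25,40),(40,60),(60,80),(80,110)):
        m=(abs(Q[...,0]-395)<75)&(abs(Q[...,1]-320)<75)&(Q[...,2]>lo)&(Q[...,2]<hi)
        p=Q[m]
        if len(p)>3: print(nme,lo,len(p),np.round(np.percentile(p,[3,50,97],axis=0),1).tolist(),[np.round(z,1) for z in cv2.minAreaRect(p[:,:2].astype(np.float32))])
    u=proj((395,320,20),nme,s)[0].astype(int)
    cv2.imwrite(f'pics/swc_{nme}.png',cv2.resize(i[u[1]-45:u[1]+35,u[0]-45:u[0]+45],(540,480),interpolation=2))
```

```text
[627.1  32.  253.4] [ 1.     0.002 -0.   ] 48.35 [-1.8 11.4 80.4  0.  88.  -1.9]
dot px [ 58. 414.] n 62 xy [ 266.5 -273.9] tab 0 None
lip ((581.102294921875, 123.37932586669922), (137.65380859375, 15.127741813659668), 0.13362713158130646)
handle ((582.7400512695312, -35.47074508666992), (11.861393928527832, 26.532339096069336), 0.45623546838760376)
dot [227. 149.] [533.6  88.   10. ]
dot [271. 148.] [580.8  88.7  10. ]
dot [314. 149.] [625.5  87.7  10. ]
dot [ 58. 414.] [ 270.5 -269.6   10. ]
side top 362 [[545.0, 146.6, 134.9], [565.8, 179.2, 144.2], [605.7, 193.7, 147.7]] [array([575.4, 168.9]), array([50.8, 64.6]), np.float64(89.5)]
side fintop 103 [[569.0, 150.5, 172.4], [572.7, 169.7, 181.1], [580.9, 185.8, 184.4]] [array([574.7, 168.5]), array([14. , 36.3]), np.float64(1.0)]
side lip 50 [[531.1, 113.3, 15.5], [542.0, 123.4, 18.6], [563.3, 132.8, 20.9]] [array([547.8, 122.7]), array([20. , 34.1]), np.float64(83.2)]
scene top 205 [[551.5, 142.3, 134.8], [595.1, 160.3, 141.4], [613.2, 189.6, 144.5]] [array([581.4, 168.3]), array([53.6, 64.4]), np.float64(89.0)]
scene fintop 63 [[
[... 750 characters left out ...]
 235 [[364.9, 298.2, 13.6], [392.9, 340.3, 22.9], [432.9, 348.6, 24.9]] [array([401. , 320.9]), array([70.1, 51.8]), np.float64(6.6)]
side 25 565 [[368.4, 298.0, 25.1], [398.6, 324.7, 27.4], [433.0, 344.0, 37.3]] [array([400.6, 321.5]), array([69.4, 50.7]), np.float64(6.6)]
side 40 28 [[384.9, 319.0, 40.7], [391.8, 322.6, 49.1], [398.3, 324.7, 57.5]] [array([392.9, 322. ]), array([18.7,  6.8]), np.float64(12.5)]
side 60 30 [[377.2, 319.1, 60.4], [383.3, 321.6, 69.1], [389.9, 323.4, 79.6]] [array([383.8, 321.4]), array([ 4.6, 15.1]), np.float64(86.7)]
side 80 127 [[359.2, 308.9, 93.2], [368.3, 322.0, 105.3], [380.4, 328.8, 109.5]] [array([370.4, 317.9]), array([22.4, 23.7]), np.float64(76.7)]
```

View pics/w27.png

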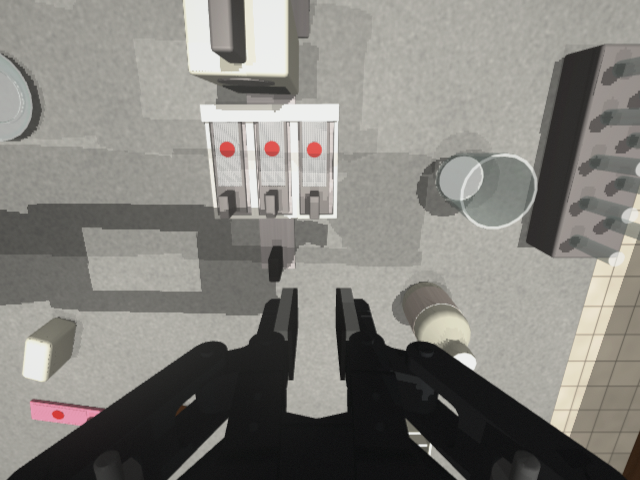

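View pics/swc_scene.png

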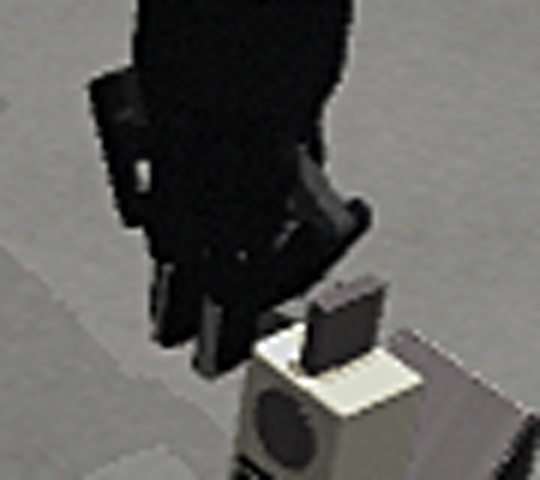

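View pics/swc_side.png

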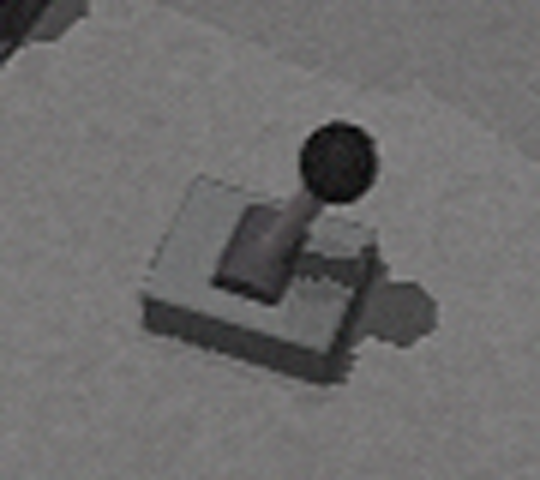

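The three dots sit at y≈88, so the noses are at y≈125 as required. The blower and tray have not moved. The switch block is at (400.6, 321.5), and its lever ball at (370, 319, z≈100) leans to world -x, so the push is along +x with about 7° of yaw. I'll position the closed fingers behind the lever.

{"name": "drive_tool", "arguments": {"plan": [{"dx":0.87,"dy":-0.915,"dz":0,"twist":0},{"dx":0.87,"dy":-0.915,"dz":0,"twist":0},{"dx":0.87,"dy":-0.915,"dz":0,"twist":0},{"dx":0.87,"dy":-0.915,"dz":0,"twist":0},{"dx":0.87,"dy":-0.915,"dz":0,"twist":0},{"dx":0.87,"dy":-0.915,"dz":0,"twist":0},{"dx":0.87,"dy":-0.915,"dz":0,"twist":0},{"dx":0.87,"dy":-0.915,"dz":0,"twist":0},{"dx":0.87,"dy":-0.915,"dz":0,"twist":0},{"dx":0.87,"dy":-0.915,"dz":0,"twist":0},{"dx":0.87,"dy":-0.915,"dz":0,"twist":0},{"dx":0.87,"dy":-0.915,"dz":0,"twist":0},{"dx":0.87,"dy":-0.915,"dz":0,"twist":0},{"dx":0,"dy":0,"dz":0,"twist":0},{"dx":0,"dy":0,"dz":0,"twist":0},{"dx":0,"dy":0,"dz":0,"twist":0}], "jaw": 0}}

```text
time_s: 49.93
ee_pos: [327.9, 313.7, 250.0]
tcp_rot: [[-0.003, 1.0, -0.0], [1.0, 0.003, -0.001], [-0.001, -0.0, -1.0]]
force: [-0.2, -1.4, 0.2]
width: -0.2
```

{"name": "drive_tool", "arguments": {"plan": [{"dx":0,"dy":0,"dz":0.8,"twist":0},{"dx":0,"dy":0,"dz":0.8,"twist":0},{"dx":0,"dy":0,"dz":0.8,"twist":0},{"dx":0,"dy":0,"dz":0.8,"twist":0},{"dx":0,"dy":0,"dz":0.8,"twist":0},{"dx":0,"dy":0,"dz":0.8,"twist":0},{"dx":0,"dy":0,"dz":0.8,"twist":0},{"dx":0,"dy":0,"dz":0.3,"twist":0},{"dx":0,"dy":0,"dz":0,"twist":0},{"dx":0,"dy":0,"dz":0,"twist":0},{"dx":0,"dy":0,"dz":0,"twist":0}]}}

```text
time_s: 50.85
ee_pos: [329.0, 314.3, 104.4]
tcp_rot: [[-0.002, 1.0, 0.001], [1.0, 0.002, 0.001], [0.001, 0.001, -1.0]]
force: [0.2, 0.0, 0.4]
width: -0.1
```

Run:
```python
from h import *
s,i,d=grab('side');s,w,dw=grab('wrist');print(s['ee_pos'],s['tcp_rot'][:,0],s['time_s'])
cv2.imwrite('pics/f1.png',np.hstack([cv2.resize(i[300:440,210:370],(400,350)),cv2.resize(w,(400,350))]))
```

```text
[329.04763488 314.57552164 104.61268333] [-0.00203017  0.99999694  0.00141577] 50.9
```

View pics/f1.png

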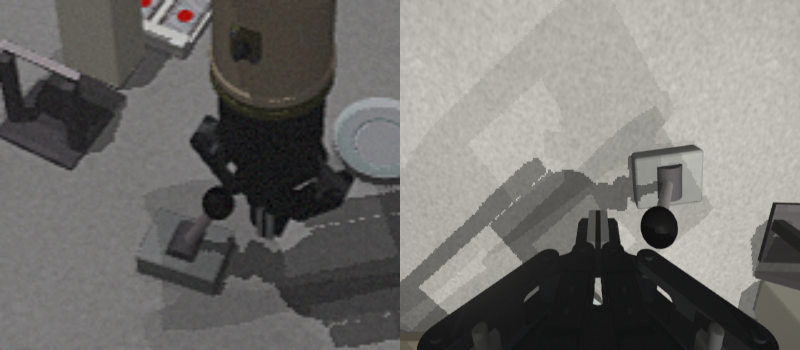

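The gripper's knuckles stick out toward the lever in this yaw. I'll turn the tool 90° so they lie to the sides.

{"name": "drive_tool", "arguments": {"plan": [{"dx":0,"dy":0,"dz":0,"twist":1},{"dx":0,"dy":0,"dz":0,"twist":1},{"dx":0,"dy":0,"dz":0,"twist":1},{"dx":0,"dy":0,"dz":0,"twist":1},{"dx":0,"dy":0,"dz":0,"twist":1},{"dx":0,"dy":0,"dz":0,"twist":1},{"dx":0,"dy":0,"dz":0,"twist":1},{"dx":0,"dy":0,"dz":0,"twist":1},{"dx":0,"dy":0,"dz":0,"twist":1},{"dx":0,"dy":0,"dz":0,"twist":1},{"dx":0,"dy":0,"dz":0,"twist":1},{"dx":0,"dy":0,"dz":0,"twist":1},{"dx":0,"dy":0,"dz":0,"twist":1},{"dx":0,"dy":0,"dz":0,"twist":0.9},{"dx":0,"dy":0,"dz":0,"twist":0},{"dx":0,"dy":0,"dz":0,"twist":0}]}}

```text
time_s: 52.28
ee_pos: [328.4, 314.5, 103.9]
tcp_rot: [[0.993, 0.12, 0.001], [0.12, -0.993, 0.001], [0.001, -0.001, -1.0]]
force: [-0.5, -0.5, -0.4]
width: -0.1
```

Run:
```python
from h import *
s,i,d=grab('side');s,w,dw=grab('wrist');print(s['ee_pos'],s['tcp_rot'][:,0],s['time_s'])
P=cloud('wrist',w,dw,s);m=(P[...,0]>345)&(P[...,0]<420)&(abs(P[...,1]-320)<35)&(P[...,2]>85)&(P[...,2]<125)
print(m.sum(),np.round(np.percentile(P[m],[3,50,97],axis=0),1))
cv2.imwrite('pics/f2.png',np.hstack([cv2.resize(i[300:440,210:370],(400,350)),cv2.resize(w,(400,350))]))
```

```text
[328.27421959 314.44327377 103.75175234] [0.99265921 0.12093994 0.00110257] 52.3333
3172 [[364.3 305.6  97.5]
 [376.  316.5 105.5]
 [385.1 327.  109.2]]
```

View pics/f2.png

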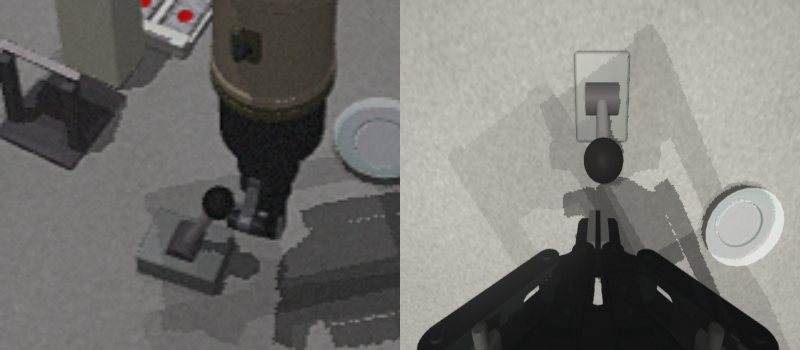

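The fingers are lined up with the lever: in the right-hand picture the tips are at (598,215) and the ball at (603,160), on the block's long axis. I'll push along tool +x.

{"name": "drive_tool", "arguments": {"plan": [{"dx":0.25,"dy":-0.02,"dz":0,"twist":0},{"dx":0.25,"dy":-0.02,"dz":0,"twist":0},{"dx":0.25,"dy":0,"dz":0,"twist":0},{"dx":0.25,"dy":0,"dz":0,"twist":0},{"dx":0.25,"dy":0,"dz":0,"twist":0},{"dx":0.25,"dy":0,"dz":0,"twist":0},{"dx":0.25,"dy":0,"dz":0,"twist":0},{"dx":0.25,"dy":0,"dz":0,"twist":0},{"dx":0.25,"dy":0,"dz":0,"twist":0},{"dx":0.25,"dy":0,"dz":0,"twist":0},{"dx":0.25,"dy":0,"dz":0,"twist":0},{"dx":0.25,"dy":0,"dz":0,"twist":0},{"dx":0.25,"dy":0,"dz":0,"twist":0},{"dx":0.25,"dy":0,"dz":0,"twist":0},{"dx":0.25,"dy":0,"dz":0,"twist":0},{"dx":0.1,"dy":0,"dz":0,"twist":0},{"dx":0,"dy":0,"dz":0,"twist":0},{"dx":0,"dy":0,"dz":0,"twist":0}]}}

```text
time_s: 53.88
ee_pos: [418.5, 325.8, 102.3]
tcp_rot: [[0.993, 0.118, -0.011], [0.118, -0.993, -0.003], [-0.012, 0.002, -1.0]]
force: [-27.7, -5.1, 18.3]
width: 0.0
```

Run:
```python
from h import *
s,i,d=grab('side');s,w,dw=grab('wrist');print(s['ee_pos'],s['force'],s['time_s'])
P=cloud('wrist',w,dw,s);m=(P[...,0]>425)&(P[...,0]<480)&(abs(P[...,1]-325)<35)&(P[...,2]>75)&(P[...,2]<125)
if m.sum(): print(m.sum(),np.round(np.percentile(P[m],[3,50,97],axis=0),1))
cv2.imwrite('pics/f3.png',np.hstack([cv2.resize(i[300:440,210:370],(400,350)),cv2.resize(w,(400,350))]))
```

```text
[418.49078813 325.80943778 102.28020672] [-27.84094162  -4.59125068  17.79757324] 53.9333
4838 [[426.3 313.8  93. ]
 [438.3 325.1 103. ]
 [453.6 335.1 122.9]]
```

View pics/f3.png

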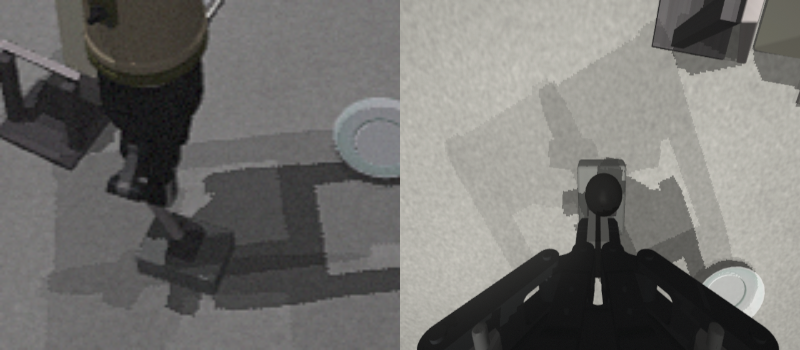

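The force has risen to 28 N, which suggests the lever's stop. I'll back off and check.

{"name": "drive_tool", "arguments": {"plan": [{"dx":-0.2,"dy":0,"dz":0,"twist":0},{"dx":-0.3,"dy":0,"dz":0,"twist":0},{"dx":-0.5,"dy":0,"dz":0,"twist":0},{"dx":-0.8,"dy":0,"dz":0,"twist":0},{"dx":-0.8,"dy":0,"dz":0,"twist":0},{"dx":0,"dy":0,"dz":-0.8,"twist":0},{"dx":0,"dy":0,"dz":-0.8,"twist":0},{"dx":0,"dy":0,"dz":-0.8,"twist":0},{"dx":0,"dy":0,"dz":-0.8,"twist":0},{"dx":0,"dy":0,"dz":0,"twist":0},{"dx":0,"dy":0,"dz":0,"twist":0}]}}

```text
time_s: 54.9
ee_pos: [360.0, 319.5, 184.8]
tcp_rot: [[0.993, 0.117, 0.004], [0.117, -0.993, 0.002], [0.004, -0.002, -1.0]]
force: [0.1, 0.1, -0.8]
width: 0.0
```

Run:
```python
from h import *
from bl import rep
s,i,d=grab('side');s,w,dw=grab('wrist');print(s['ee_pos'],s['force'],s['time_s'])
P=cloud('side',i,d)
for lo,hi in ((35,50),(50,65),(65,80),(80,120)):
    m=(P[...,0]>385)&(P[...,0]<490)&(abs(P[...,1]-325)<35)&(P[...,2]>lo)&(P[...,2]<hi)
    if m.sum()>3: print(lo,m.sum(),np.round(np.percentile(P[m],[3,50,97],axis=0),1).tolist())
P=cloud('wrist',w,dw,s);m=(P[...,0]>405)&(P[...,0]<490)&(abs(P[...,1]-325)<35)&(P[...,2]>85)&(P[...,2]<125)
if m.sum()>3: print('wrist',m.sum(),np.round(np.percentile(P[m],[3,50,97],axis=0),1).tolist())
cv2.imwrite('pics/f4.png',np.hstack([cv2.resize(i[300:440,210:370],(400,350)),cv2.resize(w,(400,350))]))
rep('e7')
```

```text
[359.22807998 318.91892248 183.27176091] [-0.34644033 -1.61327136 -0.13800939] 54.95
35 92 [[393.5, 305.9, 35.1], [403.2, 322.9, 37.1], [412.6, 334.6, 48.8]]
50 35 [[411.2, 319.6, 51.9], [416.5, 324.3, 57.6], [422.1, 327.7, 64.1]]
65 34 [[419.4, 320.3, 66.2], [424.1, 325.7, 72.4], [429.6, 328.6, 78.0]]
80 150 [[426.8, 317.0, 81.9], [435.5, 328.7, 101.0], [448.4, 337.1, 107.3]]
wrist 1504 [[430.5, 313.7, 95.0], [441.5, 324.5, 101.7], [452.3, 335.3, 105.3]]
side top 362 [[544.9, 144.7, 135.1], [566.3, 178.9, 144.3], [606.0, 193.0, 147.7]] [array([576.1, 167.7]), array([52. , 64.7]), np.float64(88.2)]
side fintop 102 [[568.3, 152.2, 172.4], [572.9, 170.7, 181.8], [580.1, 185.7, 184.6]] [array([574.2, 168.9]), array([37.7, 12.5]), np.float64(88.7)]
side lip 50 [[530.2, 115.0, 15.6], [543.3, 123.2, 18.8], [559.3, 132.2, 20.4]] [array([545.5, 122.8]), array([19. , 31.5]), np.float64(84.6)]
scene top 203 [[551.0, 143.0, 135.2], [595.1, 160.3, 141.5], [613.0, 190.0, 145.1]] [array([580.5, 168. ]), array([67.4, 53.1]), np.float64(0.3)]
scene fintop 62 [[574.9, 148.7, 172.4], [583.7, 164.3, 178.8], [587.3, 181.5, 181.8]] [array([581.1, 165.3]), array([12.7, 37.9]), np.float64(0.5)]
scene lip 133 [[534.7, 114.8, 15.2], [580.7, 123.7, 17.3], [627.3, 132.6, 20.3]] [array([580.7, 123.1]), array([98. , 19.8]), np.float64(0.9)]
[358.26712577 318.30594487 181.70378827] 55.1
```

View pics/f4.png

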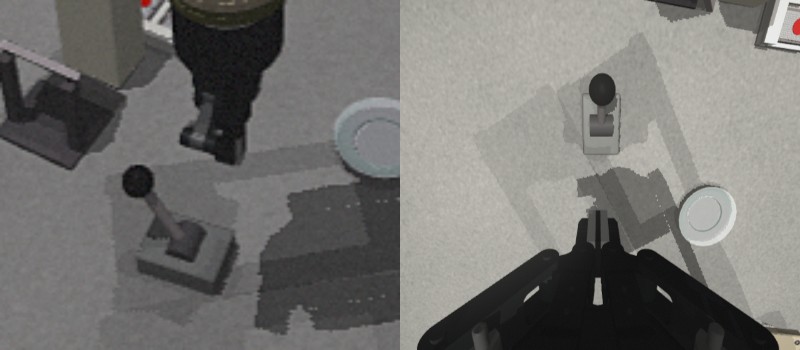

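View pics/e7.png

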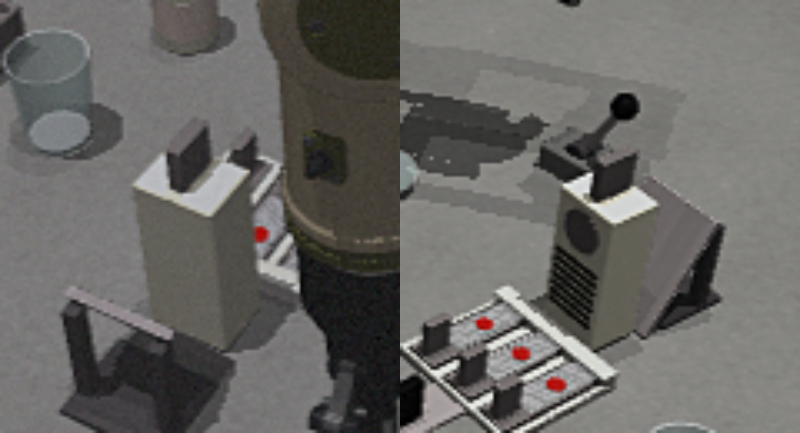

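Run:
```python
from h import *
def ang(n,i,d,x0,x1):
    P=cloud(n,i,d);m=(P[...,0]>x0)&(P[...,0]<x1)&(abs(P[...,1]-323)<25)&(P[...,2]>44)&(P[...,2]<120)
    p=P[m];c=np.median(p[p[:,2]>88],0); 
    sh=p[p[:,2]<82]
    fx=np.polyfit(sh[:,2],sh[:,0],1); print(n,'ball',np.round(c,1),'shaft slope deg',np.degrees(np.arctan(fx[0])),len(sh))
g=np.load('sw_side.npz');ang('side',g['im'],g['d'],345,420)
g=np.load('a_side.npz');ang('side',g['im'],g['d'],345,420)
g=np.load('a_scene.npz');ang('scene',g['im'],g['d'],345,420)
s,i,d=grab('side');ang('side',i,d,385,460)
s,i,d=grab('scene');ang('scene',i,d,385,470)
```

```text
side ball [368.5 321.4 105.8] shaft slope deg -21.114721459387496 52
side ball [368.6 321.1 105. ] shaft slope deg -20.800162753174817 54
scene ball [380.5 310.6 100. ] shaft slope deg -21.694729842769984 36
side ball [436.1 329.2 101.8] shaft slope deg 28.556767845014534 93
scene ball [448.2 319.3  96.9] shaft slope deg 28.004857772086226 30
```

The lever now leans about 28° to the +x side, having started leaning to -x. Its ball is slightly lower than in the off position, and 28 N could not push it further, so it is at the stop. I'll park the arm clear and take a final look at the tray.

{"name": "drive_tool", "arguments": {"plan": [{"dx":0.6,"dy":0.8,"dz":-0.8,"twist":0},{"dx":0.6,"dy":0.8,"dz":-0.8,"twist":0},{"dx":0.6,"dy":0.8,"dz":-0.8,"twist":0},{"dx":0.6,"dy":0.8,"dz":-0.8,"twist":0},{"dx":0.6,"dy":0.8,"dz":-0.8,"twist":0},{"dx":0.6,"dy":0.8,"dz":0,"twist":0},{"dx":0.6,"dy":0.8,"dz":0,"twist":0},{"dx":0.6,"dy":0.8,"dz":0,"twist":0},{"dx":0.6,"dy":0.8,"dz":0,"twist":0},{"dx":0.6,"dy":0.8,"dz":0,"twist":0},{"dx":0,"dy":0,"dz":0,"twist":0},{"dx":0,"dy":0,"dz":0,"twist":0},{"dx":0,"dy":0,"dz":0,"twist":0}]}}

```text
time_s: 56.28
ee_pos: [530.8, 137.9, 282.3]
tcp_rot: [[0.993, 0.117, -0.001], [0.117, -0.993, 0.0], [-0.001, -0.0, -1.0]]
force: [1.2, 0.8, 0.5]
width: -0.2
```

Run:
```python
from ca import *
s,im,d,P=look('w28')
h=cv2.cvtColor(im,cv2.COLOR_BGR2HSV)
red=((h[...,0]<8)|(h[...,0]>172))&(h[...,1]>150)&(h[...,2]>60)
n,l,st,c=cv2.connectedComponentsWithStats(red.astype(np.uint8))
for k in range(1,n):
    if st[k,4]>30:
        w=ray(c[k],10,'wrist',s)[0];print('dot',np.round(c[k]),np.round(w,1))
        for yy in (110,100,70,60,52): 
            m=(abs(P[...,0]-w[0])<8)&(abs(P[...,1]-yy)<3)&(P[...,2]<25); print('   y',yy,m.sum(),np.round(np.median(P[m][:,2]),1) if m.sum() else '')
for lo,t in ((140,'top'),):
    m=(abs(P[...,2]-143)<4)&(abs(P[...,0]-578)<45)&(abs(P[...,1]-167)<35)
    if m.sum()>10:
        p=P[m];A=np.c_[p[:,:2],np.ones(len(p))];f=np.linalg.lstsq(A,p[:,2],rcond=None)[0];print('blower top',m.sum(),cv2.minAreaRect(p[:,:2].astype(np.float32)),'slope',f[:2],np.median(p[:,2]))
grab('scene','end_scene')
```

```text
[530.8 137.9 282.3] [ 0.117 -0.993  0.   ] 56.2833 [ 9.2 -1.1 90.7  0.  90.6 92.5]
dot px [374. 116.] n 49 xy [627.   84.6] tab 509 ((602.7982177734375, 93.44451904296875), (54.6827392578125, 145.69903564453125), 0.10910899192094803)
dot px [366. 158.] n 54 xy [580.7  86.2] tab 745 ((579.3294067382812, 93.40586853027344), (101.63894653320312, 145.6967315673828), 0.10006845742464066)
dot px [358. 198.] n 106 xy [532.9  87.4] tab 478 ((557.205078125, 33.16936111450195), (57.0920524597168, 24.339059829711914), 0.8440859317779541)
dot px [570. 400.] n 56 xy [ 267.  -273.4] tab 195 ((321.6265563964844, -282.5070495605469), (11.802139282226562, 23.747350692749023), 78.40335845947266)
lip ((580.7310180664062, 123.65574645996094), (137.94009399414062, 16.092254638671875), 0.4100720286369324)
handle ((582.4623413085938, -35.1231803894043), (10.857876777648926, 26.75861358642578), 0.6554540991783142)
dot [372. 117.] [625.7  87.7  10. ]
   y 110 86 9.7
   y 100 85 9.5
   y 70 84 9.6
   y 60 80 9.7
   y 52 82 9.6
dot [364. 158.] [580.9  88.7  10. ]
   y 110 75 9.5
   y 100 76 9.7
   y 70 72 9.7
   y 60 71 9.6
   y 52 69 9.6
dot [359. 198.] [534.   87.8  10. ]
   y 110 68 9.5
   y 100 67 9.8
   y 70 65 9.6
   y 60 64 9.5
   y 52 67 9.7
dot [570. 400.] [ 270.2 -269.6   10. ]
   y 110 0 
   y 100 0 
   y 70 0 
   y 60 0 
   y 52 0 
blower top 4124 ((577.9240112304688, 167.04034423828125), (50.094425201416016, 64.29434204101562), 88.6006851196289) slope [-0.0020386   0.00219649] 143.110485604529
```

View pics/w28.png

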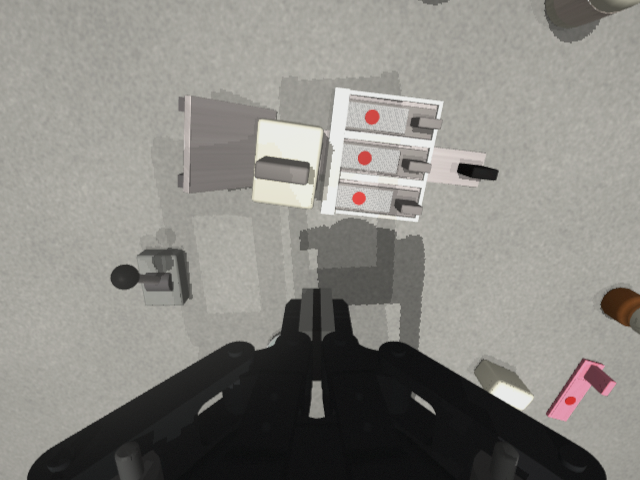

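View pics/end_scene.png

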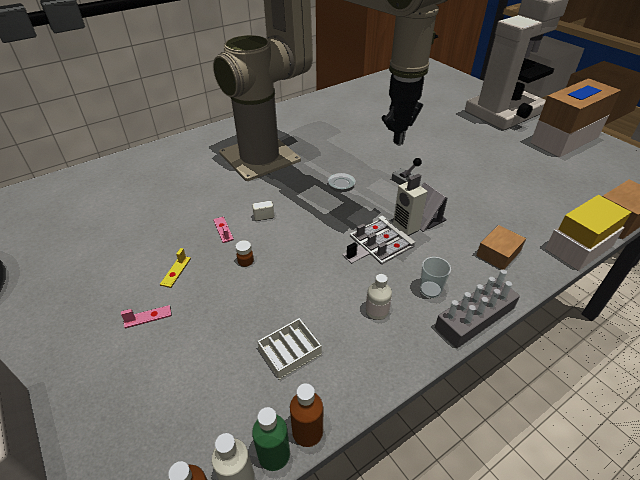

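Final checks:
- **Carriers:** all three plate tops read 9.5–9.8 mm along their length, and the dots have not moved.
- **Blower:** its top is level at z 143.1, i.e. 3 mm up on the blade.
- **Bystanders:** jar and bottle are standing.
- **Arm:** clear of everything.

Handing in.

```bash
python3 -c "
from bench import arm
print(arm.job_done(), arm.state()['time_s'])"
```

```text
the job is handed in; nothing more can be done
the job is handed in; nothing more can be done
```

The slide dryer is set up and the job was handed in at about 56 s; the hand-in gave no verdict.

**What I did:** I tipped the blower back with the fingers caging its fin and slid the tray under its raised front. I then brought the blower upright onto the blade and seated all three grey carriers in the bays. Last, I pushed the switch lever until 28 N would not move it further.

**Last checks:**
- **Blower:** its top is level to about 0.2° and at z 143 mm, so it stands on the 3 mm blade. Its centre is about 25 mm in front of the rest's foot line.
- **Tray:** the blade tip is about 10 mm from the foot line and about 1 mm off the rest's middle.
- **Carriers:** each plate is flat on its bay floor (top at 9.5–9.8 mm along its length). Noses are within about 1–2 mm of the marks under the lip.
- **Switch:** this is the least certain check. The camera slopes give only about 0.87 rad of travel, just over the 0.85 limit. I took it as fully on because the lever was hard against its stop and the ball sat slightly lower than in the off position.
- **Others:** the jar and bottle are still standing and the look-alikes were not touched. The arm is parked clear of everything.

My first two move calls were refused for missing keys; nothing moved, and I sent them again.

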